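Set up the rivet press: centre the die and lower the punch onto it

ROBOT

A 6-joint arm with a two-finger parallel gripper is mounted at the origin on the work surface. World frame = base frame: x ahead of the robot, y to its left, z up, the work surface at z = 0. Lengths are in mm, angles in rad, forces in N, time in s.
With the tool pointing down it reaches from about 300 to 875 mm from the base axis. Payload 6.4 kg.
Tool frame: the origin (TCP) lies midway between the tips of the shut fingers; the grasp point (between the pads) lies 19 mm behind it; z points along the fingers, x is the direction in which the jaws open and shut, and the axes are right-handed (so a half turn about z gives the same grasp; the last joint's range is limited). The gripper opens to 85 mm and grips with 20 to 120 N. Pads are 22 mm wide; open, the fingers measure 114 mm over their backs; the gripper's body (76 mm by 85 mm) begins 54 mm behind the grasp point. The pads swing forward as they close: fully open they stand 13 mm farther back than shut.
Start: joints at [0.937, 0.181, 1.607, -0, 1.354, -0.206], TCP at [238.541, 523.201, 231.288] pointing down, gripper open.
Joint ranges: [-2.99, 2.99], [-0.89, 2.07], [0.3, 2.58], [-1.14, 4.28], [0, 2.63], [-3.12, 3.12]. Speed limits (rad/s): [2.57, 2.57, 3.01, 3.14, 3.14, 3.14].

INTERFACE

Orientations are given as a unit quaternion [x, y, z, w].
In Python, from plant import bot, viewer gives the robot as it stands.
- The arm moves only by the tool drive_tool, never from a script. Its argument "deltas" is a list of rows, each a list of 7 numbers: the opening, from 0 (shut) to 1 (fully open), then the shift along the tool's x, y, z in m, then the turn, a rotation vector about the tool's x, y, z in degrees. In form: [[fingers, tx, ty, tz, rx, ry, rz], ...]. A call has 1 to 10 rows; each row shifts and turns the commanded pose from where the row before left it, along the tool's axes as they then stand; what a row does not reach is not made up. A row lasts 1/12 s, in which the tool goes at most 41.7 mm and 7.16 degrees, less where a joint would pass 70% of its speed; a pose out of reach is approached as far as the arm can. A call is refused whole if a number of a shift passes 0.0417 or a number of a turn 7.16, either way. A call with a gripper value outside its range is refused whole. The fingers move at their own pace and stop on an object; the grip force is fixed at half the most. Time passes only in rows, so rows that do not move let the fingers close. It gives the time, the measured TCP pose, the force and the opening at its end, in the units of the state.
- bot.state(): the state, without advancing time (a new reading comes with each control period).
- viewer.read_camera(name): name is "scene" or "top"; returns a dict with "img" (480x640x3 uint8, red, green, blue), "K" (3x3 intrinsics, pixels), "dist_coeffs" ([k1, k2, p1, p2, k3] as OpenCV has them; the pictures are not rectified), "R" (3x3) and "t" (3): a world point X has camera coordinates R X + t. Camera axes: x right, y down, z forward; pixel columns grow to the right and rows downward; lengths in mm; the calibration is good to about 2 mm. A picture is of the moment at which its call begins. There is no depth.
- bot.job_done(): hands the job in, once; it reports no verdict.
The state is a dict: "t": time; "q": joint angles; "qd": joint speeds; "joint_efforts": joint torques, N m; "tool_pos": TCP position; "ee_rot": TCP orientation; "contact_force": force on the tool from outside, world axes, zero at the start; "moment": the same for the moment, N m; "grip_width": opening from 0.0 (shut) to 1.0 (fully open).
Only numpy, scipy, OpenCV 4.12 (cv2) and the standard library are available. Lean on these libraries where they do the work, as an engineer would, in place of code of your own. Each camera call takes 0.05 s, during which the arm holds its last target.

TASK

Take the round die plate by its upright handle, set it down gently on the front part of the small round platform of the hand press, and slide it back along the platform, without lifting it, keeping it level, until it sits centred with no edge of its disc overhanging. Let go, then push the black cap of the ram down only until the sprung punch rests on the die with light pressure, and leave it there. Find the platform's height by feel, do not press hard or drop the die, and leave the other things on the table alone.

Things in the scene. Friction and masses are not known exactly. Their poses are not given: they have to be found in the camera images.
- die: steel die plate: a round disc 60 mm in diameter and 14 mm thick, with a flat bar 14 mm wide (its underside 4 mm above the disc's) running out to an upright handle. Loose, 0.2 to 0.35 kg, most of it in the disc. Origin at the centre of the disc's underside; z up, the handle lies towards its -x. Starts flat on the table
- die_grip (a point): place to grip the die plate: in its upright handle block, 100 mm from the disc's centre along the die's -x and 34 mm above the disc's underside. The block is 14 mm thick along the die's y (pinch it here from above), 30 mm long along x, and its top is 52 mm above the disc's underside
- press: grey C-shaped hand press, fixed. Origin on the table, vertically under the common axis of platform and ram; its x points to its back, its open front faces -x. Base 120 mm wide, 20 mm high, from 70 mm in front of the axis to 180 mm behind. Upright from 110 mm behind. Overhead arm 50 mm wide, 147 to 200 mm above the table, reaching 20 mm in front of the axis
- axis_low (a point): point on the press axis 60 mm above the table. The flat steel platform, 68 mm in diameter and 10 mm thick, is centred on this axis; a screw has left its top anywhere from 0 to 24 mm above this point: that height is not measured and must be felt for or seen. It stays put under load
- ram_cap (a point): centre of the top face of the ram's black cap, 48 mm in diameter, on the press axis, 262 mm above the table when up. Pushing it straight down slides the ram up to 45 mm with about 6 to 7 N of friction; it stays where it is left, at any height, against up to about 9 N from the punch
- punch: brass punch, 20 mm in diameter, at the lower end of the ram, on the press axis; origin at the centre of its flat tip, 108 mm above the table when the ram is up. It gives upwards into the ram on a spring of 2 N per mm, travel 9 mm
- spool_a: thread spool, 38 mm in diameter, 48 mm high, bystander; origin at its underside
- spool_b: another such thread spool, 38 by 48 mm, bystander
- rivet_jar: glass jar with steel cap, 60 mm in diameter, 75 mm high, bystander; origin at its underside
- disc: plain steel disc without a handle, 68 mm in diameter, 12 mm thick, bystander
- chalk: flat white tailor's chalk block, 50 x 35 x 10 mm, bystander
- tape: roll of card tape, ring 90 mm outside, 60 mm inside, 24 mm high, bystander
- scissors: scissors lying flat, about 190 mm long, 12 mm high, bystander; origin near the pivot
There are look-alikes about, which are no part of the job. Several things look just like the die: the one meant starts farthest to the robot's right.

How it is judged:
By the outcome, as a careful person would: the job done as asked, in the order asked, and still so for the second after the job is handed in, with the robot touching nothing.
It also fails if it takes over 59 s, if anything falls off the work surface, if the arm or the gripper's body presses on something with over 40 N, if the wrist force passes 120 N, or if a joint passes its speed limit or range.

## Working session

There is one attempt and no reset: what is moved stays moved. The work goes in short steps, Python scripts to look and compute and a tool call to move; the robot and the scene stay as the last step left them, time stands still between calls to the robot, and variables do not carry over. Pictures are saved under pics/ and viewed, and the job is handed in when it is done.

Besides the shell and the picture viewer there is one more tool, called after ">>>" as name(argument=value, ...), one argument or row to a line, values as JSON. drive_tool: Moves the arm, as the interface text tells. Its arguments: {"type":"object","properties":{"deltas":{"type":"array","items":{"type":"array","items":{"type":"number"}}}},"required":["deltas"]}

```bash
mkdir -p pics; python3 - <<'E'
from plant import bot, viewer
import cv2,pickle
s=bot.state();print({k:(v if not hasattr(v,'round') else v) for k,v in s.items()})
for n in("scene","top"):
    c=viewer.read_camera(n);pickle.dump(c,open(f'pics/{n}0.pkl','wb'));cv2.imwrite(f'pics/{n}0.png',c['img'][...,::-1])
    print(n,c['K'],c['dist_coeffs'],c['R'],c['t'])
E
```

```text
{'t': 0.0, 'q': array([ 9.36716547e-01,  1.81533428e-01,  1.60800774e+00,  1.22301971e-05,
        1.35378616e+00, -2.06310656e-01]), 'qd': array([-6.20585397e-04,  9.22897835e-05, -1.55262760e-03,  1.94279241e-03,
        9.52561305e-04, -1.26492399e-04]), 'joint_efforts': array([ 7.45297848e-05, -4.44886529e+01, -3.51330113e+01, -3.96994874e-04,
        9.32117400e-03,  2.38616065e-05]), 'tool_pos': array([238.18931542, 522.74507445, 230.38855751]), 'ee_rot': array([ 8.41083622e-01,  5.40904417e-01, -8.12269388e-04,  3.04182905e-04]), 'contact_force': array([ 0.04342819, -0.80998079, -0.6438773 ]), 'moment': array([-0.00107149,  0.00985275, -0.00946458]), 'grip_width': 1.0009308550487765}
scene [[448.21640865   0.         319.29984442]
 [  0.         448.21640865 235.40030438]
 [  0.           0.           1.        ]] [0.03561609 0.         0.         0.         0.        ] [[-0.21362964  0.97685533  0.01077241]
 [ 0.78678432  0.17857825 -0.59083013]
 [-0.57907928 -0.11774327 -0.80672406]] [ 183.18966045 -286.07136136 1409.62723467]
top [[541.29665787   0.         321.29170731]
 [  0.         541.29665787 234.52993762]
 [  0.           0.           1.        ]] [-0.05966325  0.          0.          0.          0.        ] [[-0.01919954 -0.99981486 -0.00127708]
 [-0.97399075  0.01899205 -0.22579042]
 [ 0.22577287 -0.00309121 -0.97417506]] [ -67.35842877  568.43945971 1405.20953557]
```

View pics/scene0.png

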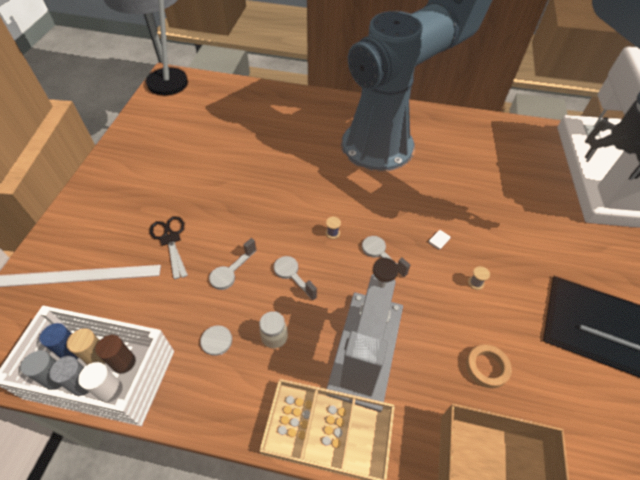

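View pics/top0.png

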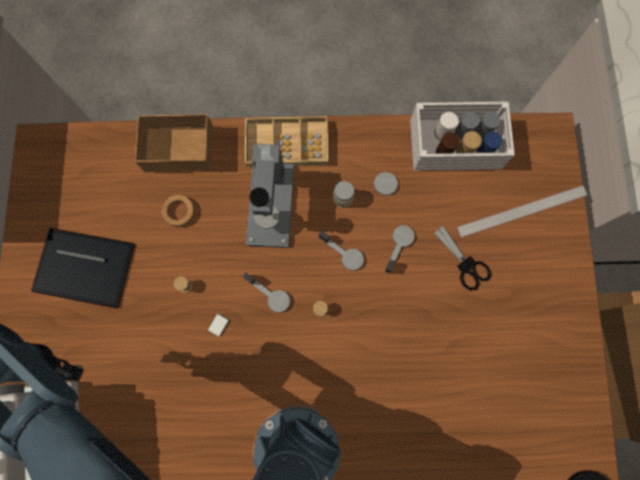

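In the top view there are three die look-alikes, with discs at (279,301), (352,259) and (403,236). The robot's right is -y, which is image right, so the one meant is (403,236), with its handle at (391,267). In the scene view it is at (222,277). I'll confirm this in an enlarged crop.

```bash
cat > h.py <<'E'
import pickle,cv2,numpy as np
from scipy.spatial.transform import Rotation as Ro
def ray(c,uv):
    p=cv2.undistortPoints(np.array([[uv]],float),c['K'],c['dist_coeffs'])[0,0]
    d=c['R'].T@np.array([p[0],p[1],1]);o=-c['R'].T@c['t'];return o,d
def atz(c,uv,z):
    o,d=ray(c,uv);return o+d*(z-o[2])/d[2]
def proj(c,X):
    return cv2.projectPoints(np.array(X,float).reshape(-1,3),cv2.Rodrigues(c['R'])[0],c['t'],c['K'],c['dist_coeffs'])[0][:,0]
E
python3 - <<'E'
from h import *
for n,(x0,y0,x1,y1),o in(("top",(370,215,450,275),"ca"),("scene",(200,230,280,290),"cb"),("top",(235,135,305,255),"cc"),("scene",(320,240,420,400),"cd")):
    c=pickle.load(open(f'pics/{n}0.pkl','rb'));im=c['img'][y0:y1,x0:x1,::-1]
    cv2.imwrite(f'pics/{o}.png',cv2.resize(im,None,fx=8 if o<'cc' else 4.5 if o=='cc' else 3.5,fy=8 if o<'cc' else 4.5 if o=='cc' else 3.5,interpolation=cv2.INTER_CUBIC))
E
```

```text
(no output)
```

View pics/ca.png

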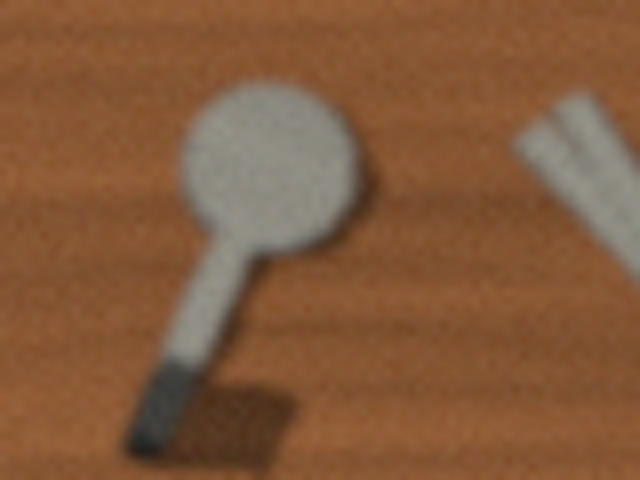

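View pics/cb.png

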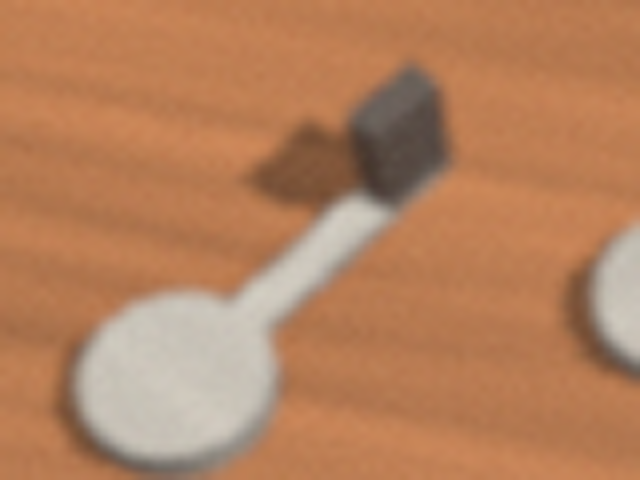

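View pics/cc.png

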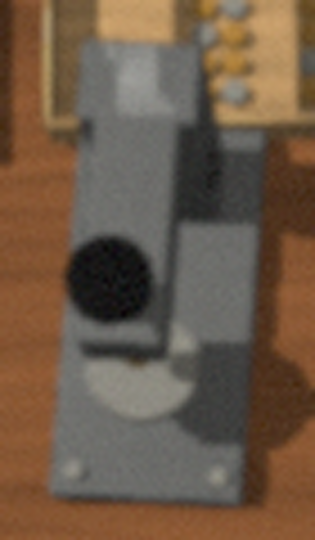

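View pics/cd.png

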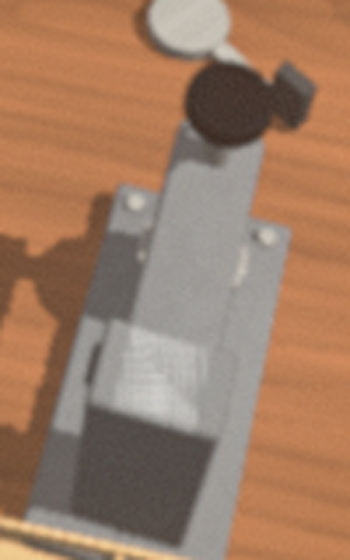

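The crop confirms it: the rightmost die has its disc at top (403,236), its dark handle at (390,267), and the scissors to its right. Next I'll fit the poses with model overlays.

```bash
cat > fit.py <<'E'
from h import *
from scipy.optimize import least_squares
T=pickle.load(open('pics/top0.pkl','rb'));S=pickle.load(open('pics/scene0.pkl','rb'))
print('cams',-T['R'].T@T['t'],-S['R'].T@S['t'])
un=lambda p,o,s:np.array([o[0]+(p[0]+.5)/s-.5,o[1]+(p[1]+.5)/s-.5])
def w(P,pose):
    x,y,a=pose;P=np.atleast_2d(np.array(P,float));return np.c_[x+P[:,0]*np.cos(a)-P[:,1]*np.sin(a),y+P[:,0]*np.sin(a)+P[:,1]*np.cos(a),P[:,2]]
def solve(obs,x0):
    f=lambda p:np.concatenate([(proj(c,w(P,p))[0]-uv) for c,P,uv in obs])
    r=least_squares(f,x0,x_scale=[10,10,.1]);print('pose',r.x.round(2),np.degrees(r.x[2]),'res',r.fun.round(1));return r.x
pt=lambda p:un(p,(235,135),4.5);ps=lambda p:un(p,(320,240),3.5)
obs=[(T,(-70,60,20),pt((50,495))),(T,(-70,-60,20),pt((242,497))),(T,(0,0,262),pt((108,279))),
 (S,(-70,-60,20),ps((118,187))),(S,(-70,60,20),ps((290,228))),(S,(0,0,262),ps((230,100)))]
press=solve(obs,[500,100,0])
dt=lambda p:un(p,(370,215),8);ds=lambda p:un(p,(200,230),8)
obs=[(T,(0,0,14),dt((270,167))),(S,(0,0,14),ds((178,376))),(T,(-100,0,52),dt((160,410))),(S,(-100,0,52),ds((392,98)))]
die=solve(obs,[480,-200,0])
def circ(r,z,x=0):
    a=np.linspace(0,2*np.pi,60);return np.c_[x+r*np.cos(a),r*np.sin(a),0*a+z]
def box(x0,x1,y0,y1,z):return np.array([(x0,y0,z),(x1,y0,z),(x1,y1,z),(x0,y1,z),(x0,y0,z)])
def draw(c,imgname,boxp,s,pose,curves):
    x0,y0,x1,y1=boxp;im=cv2.resize(np.ascontiguousarray(c['img'][y0:y1,x0:x1,::-1]),None,fx=s,fy=s,interpolation=cv2.INTER_CUBIC)
    for cv,col in curves:
        p=proj(c,w(cv,pose));p=((p-[x0,y0]+.5)*s-.5).round().astype(int)
        cv2.polylines(im,[p.reshape(-1,1,2)],False,col,1)
    return im
G,R_,B=(0,255,0),(0,0,255),(255,255,0)
dc=[(circ(30,14),G),(circ(30,0),R_),(box(-115,-85,-7,7,52),G),(box(-115,-85,-7,7,4),R_)]
pc=[(box(-70,180,-60,60,20),G),(circ(24,262),B),(box(-20,110,-25,25,200),G),(circ(34,60),R_),(circ(34,72),B),(circ(34,84),G)]
def side(a,b):
    h=max(a.shape[0],b.shape[0]);f=lambda i:cv2.copyMakeBorder(i,0,h-i.shape[0],0,0,cv2.BORDER_CONSTANT);return np.hstack([f(a),f(b)])
if __name__=='__main__':
    cv2.imwrite('pics/fd.png',side(draw(T,'',(380,220,430,280),8,die,dc),draw(S,'',(205,235,260,295),7,die,dc)))
    cv2.imwrite('pics/fp.png',side(draw(T,'',(235,135,305,255),5,press,pc),draw(S,'',(320,240,420,400),3.5,press,pc)))
E
python3 fit.py
```

```text
cams [ 235.10332971  -73.79798779 1497.18225259] [1080.49712956   38.11044118  966.18723004]
pose [ 6.2093e+02  7.0820e+01 -5.0000e-02] -2.6632071454357864 res [-0.3 -0.4 -0.1  0.3 -0.4 -1.5 -0.6 -0.9  0.1 -0.7  0.2 -0.2]
pose [ 5.7116e+02 -3.0808e+02 -4.7000e-01] -26.874185852193037 res [-0.4  0.2 -0.  -0.5  0.5 -0.9  0.2 -0.2]
```

View pics/fd.png

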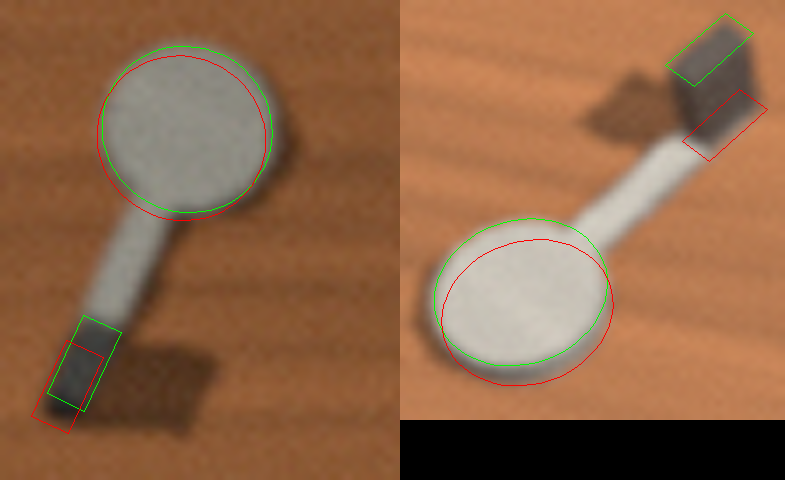

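View pics/fp.png

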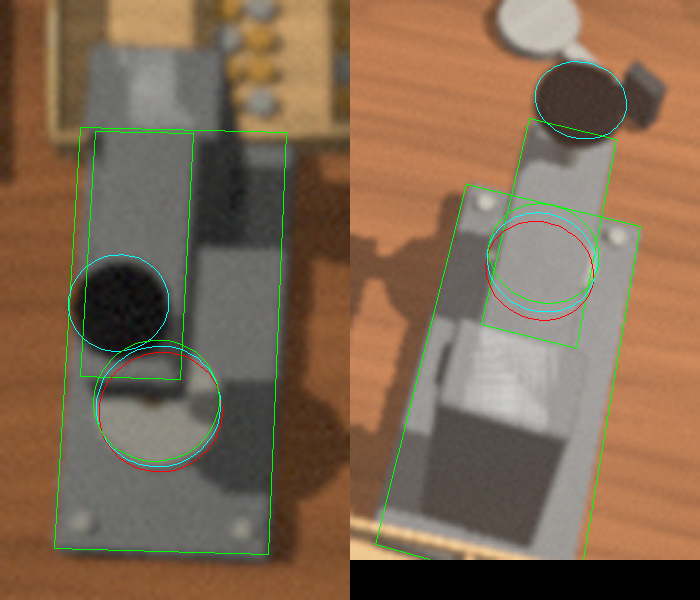

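```bash
cat > go.py <<'E'
# go.py x y z yaw_deg [n] : total tool-frame shift (mm) and turn from measured pose to target (tool down)
import sys
from h import *
from plant import bot
def plan(x,y,z,yaw,n=None):
    s=bot.state();R=Ro.from_quat(s['ee_rot']);d=R.inv().apply(np.array([x,y,z])-s['tool_pos'])
    a=np.radians(yaw);tx=np.array([np.cos(a),np.sin(a),0]);tz=np.array([0,0,-1.]);G=Ro.from_matrix(np.c_[tx,np.cross(tz,tx),tz])
    rv=(R.inv()*G).as_rotvec(degrees=True)
    print('t',round(s['t'],2),'pos',s['tool_pos'].round(1),'F',s['contact_force'].round(1),'w',round(s['grip_width'],3),'yaw',R.as_matrix()[:2,0].round(3),'q',s['q'].round(2))
    n=n or max(1,int(np.ceil(max(np.linalg.norm(d)/36,np.abs(rv).max()/6.5))))
    print('total',d.round(1),rv.round(2),'n',n,'per row m',(d/n/1000).round(4),(rv/n).round(2))
if __name__=='__main__':
    a=list(map(float,sys.argv[1:]));plan(*a[:4],int(a[4]) if len(a)>4 else None)
E
python3 go.py 482 -263 150 63.1 25
```

```text
t 0.1 pos [238.2 522.8 230.5] F [ 0.9 -0.5 -0.1] w 0.997 yaw [0.415 0.91 ] q [ 0.94  0.18  1.61  0.    1.35 -0.21]
total [-613.7  547.8   81.2] [-0.02  0.09  2.39] n 25 per row m [-0.0245  0.0219  0.0032] [-0.   0.   0.1]
```

>>> drive_tool(
  deltas=[
    [1, -0.0245, 0.0219, 0, 0, 0, 0],
    [1, -0.0245, 0.0219, 0, 0, 0, 0],
    [1, -0.0245, 0.0219, 0, 0, 0, 0],
    [1, -0.0245, 0.0219, 0, 0, 0, 0],
    [1, -0.0245, 0.0219, 0, 0, 0, 0],
    [1, -0.0245, 0.0219, 0, 0, 0, 0],
    [1, -0.0245, 0.0219, 0, 0, 0, 0],
    [1, -0.0245, 0.0219, 0, 0, 0, 0],
    [1, -0.0245, 0.0219, 0, 0, 0, 0],
    [1, -0.0245, 0.0219, 0, 0, 0, 0],
  ],
)

```text
t: 0.93
tool_pos: [336.0, 207.9, 231.1]
ee_rot: [0.841, 0.541, -0.0, -0.0]
contact_force: [0.1, 0.1, 0.0]
grip_width: 0.998
```

>>> drive_tool(
  deltas=[
    [1, -0.0245, 0.0219, 0, 0, 0, 0],
    [1, -0.0245, 0.0219, 0, 0, 0, 0],
    [1, -0.0245, 0.0219, 0, 0, 0, 0],
    [1, -0.0245, 0.0219, 0, 0, 0, 0],
    [1, -0.0245, 0.0219, 0, 0, 0, 0],
    [1, -0.0245, 0.0219, 0, 0, 0, 0],
    [1, -0.0245, 0.0219, 0, 0, 0, 0],
    [1, -0.0245, 0.0219, 0, 0, 0, 0],
    [1, -0.0245, 0.0219, 0, 0, 0, 0],
    [1, -0.0245, 0.0219, 0, 0, 0, 0],
  ],
)

```text
t: 1.77
tool_pos: [433.7, -106.0, 231.0]
ee_rot: [0.841, 0.541, -0.0, -0.0]
contact_force: [1.4, -0.0, 0.4]
grip_width: 0.999
```

```bash
python3 go.py 482 -263 110 63.1
```

```text
t 1.77 pos [ 433.7 -106.   231. ] F [ 1.4 -0.   0.4] w 0.999 yaw [0.415 0.91 ] q [-0.51 -0.12  1.91  0.    1.35 -1.65]
total [-122.8  109.2  121. ] [-0.02 -0.01  2.36] n 6 per row m [-0.0205  0.0182  0.0202] [-0.   -0.    0.39]
```

>>> drive_tool(
  deltas=[
    [1, -0.0205, 0.0182, 0.02, 0, 0, 0.4],
    [1, -0.0205, 0.0182, 0.02, 0, 0, 0.4],
    [1, -0.0205, 0.0182, 0.02, 0, 0, 0.4],
    [1, -0.0205, 0.0182, 0.02, 0, 0, 0.4],
    [1, -0.0205, 0.0182, 0.02, 0, 0, 0.4],
    [1, -0.0205, 0.0182, 0.021, 0, 0, 0.4],
    [1, 0, 0, 0, 0, 0, 0],
    [1, 0, 0, 0, 0, 0, 0],
  ],
)

```text
t: 2.43
tool_pos: [478.0, -262.4, 108.0]
ee_rot: [0.853, 0.522, -0.001, -0.002]
contact_force: [-0.1, 0.6, 0.0]
grip_width: 0.998
```

```bash
python3 go.py 482 -263 15 63.1; python3 - <<'E'
from h import *
from plant import bot,viewer
import fit
s=bot.state()
ims=[]
for n,b,k in(("top",(350,215,450,300),4),("scene",(180,200,290,300),3.6)):
    c=viewer.read_camera(n);pickle.dump(c,open(f'pics/{n}1.pkl','wb'))
    ims.append(fit.draw(c,'',b,k,fit.die,fit.dc))
cv2.imwrite('pics/h1.png',fit.side(*ims))
E
```

```text
t 2.43 pos [ 478.  -262.4  108. ] F [-0.1  0.6  0. ] w 0.998 yaw [0.454 0.891] q [-0.72  0.26  1.78  0.    1.1  -1.82]
total [ 1.2  4.2 92.9] [-0.27 -0.07 -0.12] n 3 per row m [0.0004 0.0014 0.031 ] [-0.09 -0.02 -0.04]
cams [ 235.10332971  -73.79798779 1497.18225259] [1080.49712956   38.11044118  966.18723004]
pose [ 6.2093e+02  7.0820e+01 -5.0000e-02] -2.6632071454357864 res [-0.3 -0.4 -0.1  0.3 -0.4 -1.5 -0.6 -0.9  0.1 -0.7  0.2 -0.2]
pose [ 5.7116e+02 -3.0808e+02 -4.7000e-01] -26.874185852193037 res [-0.4  0.2 -0.  -0.5  0.5 -0.9  0.2 -0.2]
```

View pics/h1.png

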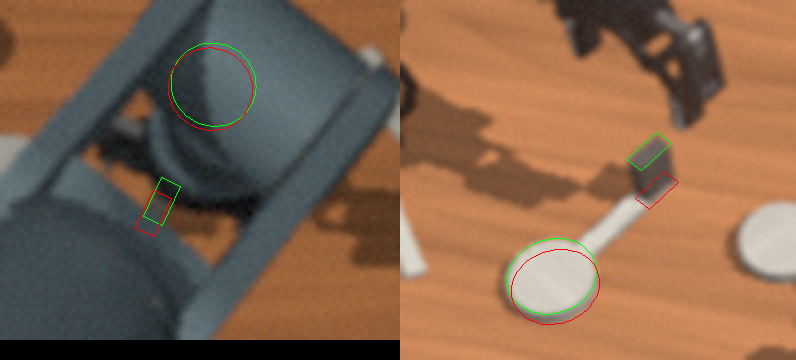

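```bash
python3 - <<'E'
from fit import *
c=pickle.load(open('pics/scene1.pkl','rb'));a=np.radians(63.1)
for s in(-45,-55,45,55,0):print(s,((proj(c,[478+s*np.cos(a),-262.4+s*np.sin(a),121])[0]-[180,200])*3.6+[400,0]).round())
E
```

```text
cams [ 235.10332971  -73.79798779 1497.18225259] [1080.49712956   38.11044118  966.18723004]
pose [ 6.2093e+02  7.0820e+01 -5.0000e-02] -2.6632071454357864 res [-0.3 -0.4 -0.1  0.3 -0.4 -1.5 -0.6 -0.9  0.1 -0.7  0.2 -0.2]
pose [ 5.7116e+02 -3.0808e+02 -4.7000e-01] -26.874185852193037 res [-0.4  0.2 -0.  -0.5  0.5 -0.9  0.2 -0.2]
-45 [590.  51.]
-55 [579.  43.]
45 [688. 120.]
55 [699. 127.]
0 [638.  85.]
```

>>> drive_tool(
  deltas=[
    [1, 0.0004, 0.0014, 0.025, 0, 0, 0],
    [1, 0.0004, 0.0014, 0.025, 0, 0, 0],
    [1, 0.0004, 0.0014, 0.025, 0, 0, 0],
    [1, 0, 0, 0.014, 0, 0, 0],
    [1, 0, 0, 0, 0, 0, 0],
    [1, 0, 0, 0, 0, 0, 0],
  ],
)

```text
t: 3.03
tool_pos: [483.8, -262.3, 22.1]
ee_rot: [0.852, 0.524, 0.0, 0.0]
contact_force: [0.9, -0.5, 0.6]
grip_width: 0.999
```

```bash
python3 go.py 482 -263 16 63.1; python3 - <<'E' | tail -1
from h import *
from plant import bot,viewer
import fit
c=viewer.read_camera("scene");pickle.dump(c,open(f'pics/scene2.pkl','wb'))
cv2.imwrite('pics/h2.png',fit.draw(c,'',(180,200,290,300),5,fit.die,fit.dc))
E
```

```text
t 3.03 pos [ 483.8 -262.3   22.1] F [ 0.9 -0.5  0.6] w 0.999 yaw [0.451 0.892] q [-0.71  0.41  1.8   0.    0.93 -1.81]
total [-1.4 -1.3  6.1] [ 0.   -0.    0.06] n 1 per row m [-0.0014 -0.0013  0.0061] [ 0.   -0.    0.06]
pose [ 5.7116e+02 -3.0808e+02 -4.7000e-01] -26.874185852193037 res [-0.4  0.2 -0.  -0.5  0.5 -0.9  0.2 -0.2]
```

View pics/h2.png

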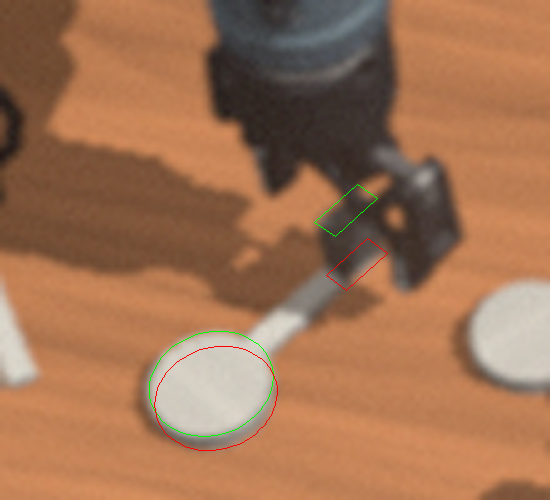

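The handle block, at about (355,230) in the crop, is midway between the open fingers. I'll lower 5 mm and close.

>>> drive_tool(
  deltas=[
    [1, -0.0005, -0.001, 0.005, 0, 0, 0],
    [1, 0, 0, 0, 0, 0, 0],
    [0, 0, 0, 0, 0, 0, 0],
    [0, 0, 0, 0, 0, 0, 0],
    [0, 0, 0, 0, 0, 0, 0],
    [0, 0, 0, 0, 0, 0, 0],
    [0, 0, 0, 0, 0, 0, 0],
    [0, 0, 0, 0, 0, 0, 0],
    [0, 0, 0, 0, 0, 0, 0],
    [0, 0, 0, 0, 0, 0, 0],
  ],
)

```text
t: 3.92
tool_pos: [482.6, -263.2, 16.4]
ee_rot: [0.852, 0.523, 0.0, 0.0]
contact_force: [-0.3, 0.7, 2.2]
grip_width: 0.158
```

>>> drive_tool(
  deltas=[
    [0, 0, 0, 0, 0, 0, 0],
    [0, 0, 0, 0, 0, 0, 0],
  ],
)

```text
t: 4.08
tool_pos: [482.6, -263.2, 16.4]
ee_rot: [0.852, 0.523, 0.0, 0.0]
contact_force: [-0.2, 1.2, 1.6]
grip_width: 0.159
```

>>> drive_tool(
  deltas=[
    [0, 0, 0, -0.003, 0, 0, 0],
    [0, 0, 0, -0.006, 0, 0, 0],
    [0, 0, 0, -0.01, 0, 0, 0],
    [0, 0, 0, -0.016, 0, 0, 0],
    [0, 0, 0, -0.02, 0, 0, 0],
    [0, 0, 0, -0.02, 0, 0, 0],
    [0, 0, 0, -0.02, 0, 0, 0],
    [0, 0, 0, -0.015, 0, 0, 0],
    [0, 0, 0, 0, 0, 0, 0],
  ],
)

```text
t: 4.83
tool_pos: [484.5, -264.9, 130.7]
ee_rot: [0.852, 0.523, 0.001, 0.003]
contact_force: [-0.2, -1.3, -1.3]
grip_width: 0.157
```

```bash
python3 go.py 446 79 130 87.3; python3 - <<'E' | tail -1
from h import *
from plant import bot,viewer
import fit
s=bot.state();print(s['moment'])
a=np.radians(63.1-90);g=s['tool_pos'];z=g[2]-16.4
pose=(g[0]+100*np.cos(a),g[1]+100*np.sin(a),a)
dc=[(c+[0,0,z],k) for c,k in fit.dc]
ims=[]
for n,b,k in(("top",(370,195,450,295),5),("scene",(170,190,270,310),3.9)):
    c=viewer.read_camera(n);pickle.dump(c,open(f'pics/{n}3.pkl','wb'))
    ims.append(fit.draw(c,'',b,k,pose,dc))
cv2.imwrite('pics/h3.png',fit.side(*ims))
print(s['moment'],s['contact_force'])
E
```

```text
t 4.83 pos [ 484.5 -264.9  130.7] F [-0.2 -1.3 -1.3] w 0.157 yaw [0.453 0.892] q [-0.72  0.24  1.76 -0.    1.14 -1.82]
total [ 289.2 -189.9   -1.1] [  0.37   0.18 -24.2 ] n 10 per row m [ 0.0289 -0.019  -0.0001] [ 0.04  0.02 -2.42]
[ 0.01181447  0.13226179 -0.0417717 ] [-0.21564313 -1.31312046 -1.33360108]
```

View pics/h3.png

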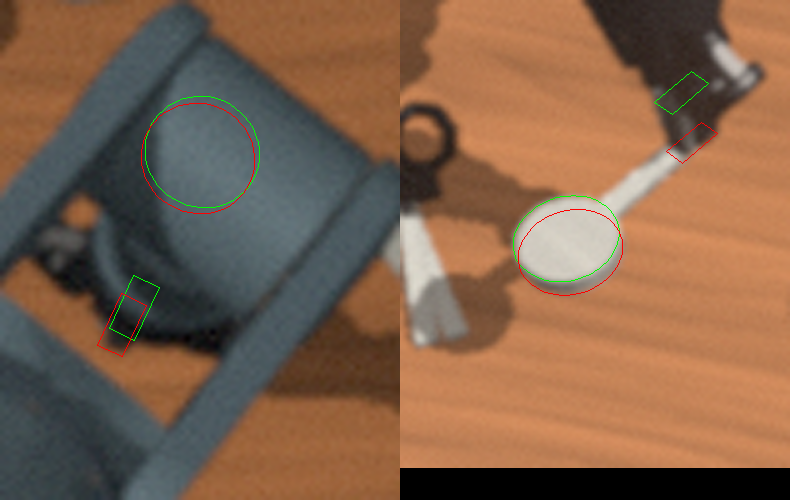

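>>> drive_tool(
  deltas=[
    [0, 0, 0, 0, 0, 0, -3],
    [0, 0, 0, 0, 0, 0, -5],
    [0, 0, 0, 0, 0, 0, -5],
    [0, 0, 0, 0, 0, 0, -5],
    [0, 0, 0, 0, 0, 0, -4],
    [0, 0.01, -0.002, 0, 0, 0, -2.2],
    [0, 0.02, -0.004, 0, 0, 0, 0],
    [0, 0.03, -0.005, 0, 0, 0, 0],
    [0, 0.034, -0.006, 0, 0, 0, 0],
    [0, 0.034, -0.006, 0, 0, 0, 0],
  ],
)

```text
t: 5.77
tool_pos: [464.5, -132.7, 124.6]
ee_rot: [0.724, 0.69, -0.0, -0.002]
contact_force: [1.2, 0.5, -1.6]
grip_width: 0.158
```

>>> drive_tool(
  deltas=[
    [0, 0.034, -0.006, 0, 0, 0, 0],
    [0, 0.034, -0.006, 0, 0, 0, 0],
    [0, 0.034, -0.006, 0, 0, 0, 0],
    [0, 0.034, -0.006, 0, 0, 0, 0],
    [0, 0.032, -0.005, 0, 0, 0, 0],
    [0, 0.025, -0.003, 0, 0, 0, 0],
    [0, 0.015, -0.001, 0, 0, 0, 0],
    [0, 0.006, 0, 0, 0, 0, 0],
    [0, 0, 0, 0, 0, 0, 0],
    [0, 0, 0, 0, 0, 0, 0],
  ],
)

```text
t: 6.6
tool_pos: [442.7, 80.8, 125.6]
ee_rot: [0.723, 0.69, -0.001, -0.0]
contact_force: [-0.1, -0.4, -2.3]
grip_width: 0.151
```

```bash
python3 go.py 446 79 130 87.3; python3 - <<'E' | tail -1
from h import *
from plant import bot,viewer
import fit
s=bot.state()
R=Ro.from_quat(s['ee_rot']).as_matrix();a=np.arctan2(R[1,0],R[0,0])-np.pi/2;g=s['tool_pos'];z=g[2]-16.4
pose=(g[0]+99.3*np.cos(a),g[1]+99.3*np.sin(a),a)
dc=[(c+[0,0,z],k) for c,k in fit.dc]
ims=[]
for n,b,k in(("top",(230,160,330,290),4.5),("scene",(310,190,430,350),3.7)):
    c=viewer.read_camera(n);pickle.dump(c,open(f'pics/{n}4.pkl','wb'))
    ims.append(fit.draw(c,'',b,k,pose,dc))
cv2.imwrite('pics/h4.png',cv2.resize(fit.side(*ims),None,fx=.85,fy=.85,interpolation=cv2.INTER_AREA))
E
```

```text
t 6.6 pos [442.7  80.8 125.6] F [-0.1 -0.4 -2.3] w 0.151 yaw [0.047 0.999] q [-0.08  0.03  2.01 -0.    1.11 -1.61]
total [-1.6  3.3 -4.4] [-0.08  0.02  0.02] n 1 per row m [-0.0016  0.0033 -0.0044] [-0.08  0.02  0.02]
pose [ 5.7116e+02 -3.0808e+02 -4.7000e-01] -26.874185852193037 res [-0.4  0.2 -0.  -0.5  0.5 -0.9  0.2 -0.2]
```

View pics/h4.png

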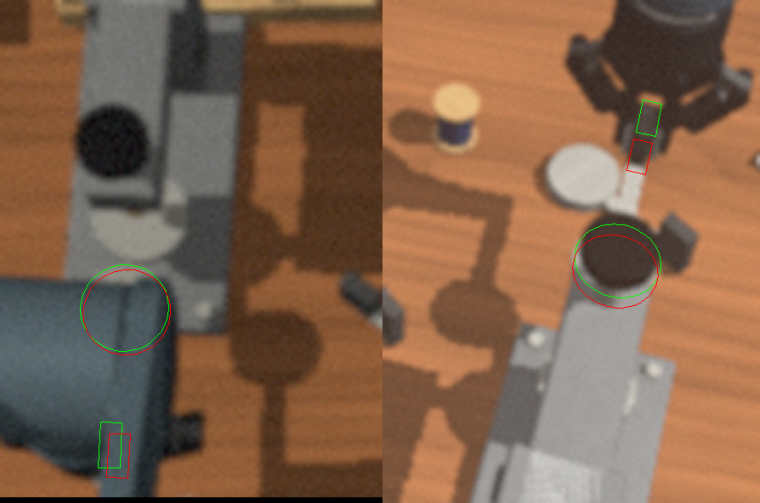

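>>> drive_tool(
  deltas=[
    [0, -0.0015, 0.003, 0.006, 0, 0, 0],
    [0, 0, 0, 0.01, 0, 0, 0],
    [0, 0, 0, 0.005, 0, 0, 0],
    [0, 0, 0, 0, 0, 0, 0],
    [0, 0, 0, 0, 0, 0, 0],
    [0, 0, 0, 0, 0, 0, 0],
  ],
)

```text
t: 7.2
tool_pos: [446.0, 79.4, 105.2]
ee_rot: [0.724, 0.69, -0.0, -0.0]
contact_force: [0.6, -0.5, -2.2]
grip_width: 0.155
```

```bash
python3 go.py 491.8 76.8 104.4 87.3 6
```

```text
t 7.2 pos [446.   79.4 105.2] F [ 0.6 -0.5 -2.2] w 0.155 yaw [0.048 0.999] q [-0.09  0.07  2.01  0.    1.06 -1.61]
total [-0.4 45.8  0.7] [-0.02 -0.   -0.03] n 6 per row m [-0.0001  0.0076  0.0001] [-0. -0. -0.]
```

>>> drive_tool(
  deltas=[
    [0, 0, 0.005, 0.0005, 0, 0, 0],
    [0, 0, 0.008, 0, 0, 0, 0],
    [0, 0, 0.009, 0, 0, 0, 0],
    [0, 0, 0.009, 0, 0, 0, 0],
    [0, 0, 0.008, 0, 0, 0, 0],
    [0, -0.0004, 0.005, 0, 0, 0, 0],
    [0, 0, 0.002, 0, 0, 0, 0],
    [0, 0, 0, 0, 0, 0, 0],
    [0, 0, 0, 0, 0, 0, 0],
  ],
)

```text
t: 7.95
tool_pos: [491.7, 76.9, 104.5]
ee_rot: [0.724, 0.69, -0.0, -0.0]
contact_force: [-0.5, 0.1, -1.3]
grip_width: 0.155
```

>>> drive_tool(
  deltas=[
    [0, 0, 0, 0.002, 0, 0, 0],
    [0, 0, 0, 0, 0, 0, 0],
    [0, 0, 0, 0, 0, 0, 0],
  ],
)

```text
t: 8.2
tool_pos: [491.6, 76.9, 102.6]
ee_rot: [0.724, 0.69, -0.0, -0.0]
contact_force: [-0.1, 0.3, -2.3]
grip_width: 0.156
```

```bash
python3 - <<'E'
from fit import *
c=viewer=T
# draw with pose shifted to match top only using base corners+cap at top
pt=lambda p:un(p,(235,135),4.5)
obs=[(T,(-70,60,20),pt((50,495))),(T,(-70,-60,20),pt((242,497))),(T,(0,0,262),pt((108,279)))]
p=solve(obs,[620,70,-.05])
cu=[(circ(34,60),R_),(circ(34,72),B),(circ(34,84),G),(box(-70,180,-60,60,20),G)]
im=draw(T,'',(245,190,300,250),12,p,cu);cv2.imwrite('pics/pl.png',np.hstack([draw(T,'',(245,190,300,250),10,p,[])[:, :], ])); cv2.imwrite('pics/pl2.png',im)
E
```

```text
cams [ 235.10332971  -73.79798779 1497.18225259] [1080.49712956   38.11044118  966.18723004]
pose [ 6.2093e+02  7.0820e+01 -5.0000e-02] -2.6632071454357864 res [-0.3 -0.4 -0.1  0.3 -0.4 -1.5 -0.6 -0.9  0.1 -0.7  0.2 -0.2]
pose [ 5.7116e+02 -3.0808e+02 -4.7000e-01] -26.874185852193037 res [-0.4  0.2 -0.  -0.5  0.5 -0.9  0.2 -0.2]
pose [ 6.1935e+02  7.0460e+01 -4.0000e-02] -2.172145942532645 res [ 0.   0.3  0.3  0.7 -0.2 -0.9]
```

View pics/pl2.png

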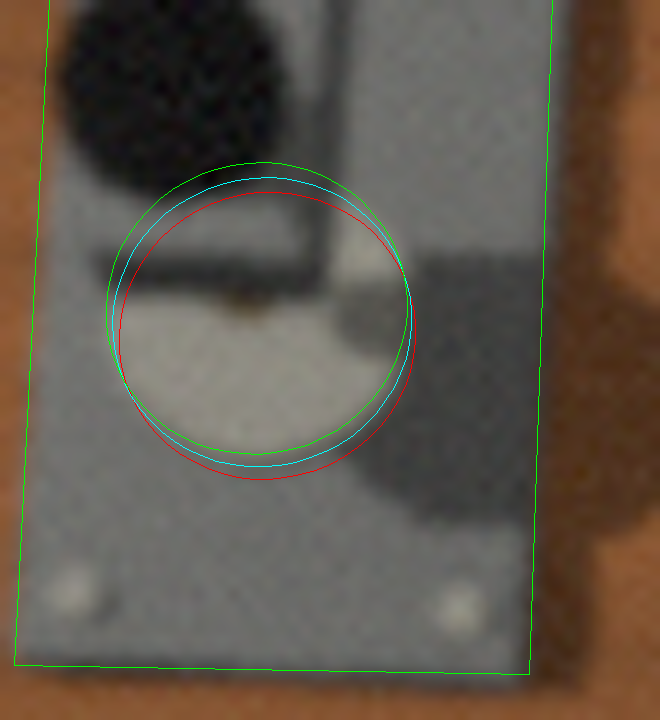

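The platform's bright rim in the top view runs through crop (108,310) and (250,455). That fits a top of about 80–84 mm, so contact should be close. I'll feel downwards in small steps.

>>> drive_tool(
  deltas=[
    [0, 0, 0, 0.0007, 0, 0, 0],
    [0, 0, 0, 0.0007, 0, 0, 0],
    [0, 0, 0, 0, 0, 0, 0],
  ],
)

```text
t: 8.45
tool_pos: [491.9, 76.9, 101.3]
ee_rot: [0.724, 0.69, -0.0, -0.0]
contact_force: [-0.1, 0.8, -2.2]
grip_width: 0.153
```

>>> drive_tool(
  deltas=[
    [0, 0, 0, 0.0007, 0, 0, 0],
    [0, 0, 0, 0, 0, 0, 0],
  ],
)

```text
t: 8.62
tool_pos: [491.9, 76.9, 100.6]
ee_rot: [0.724, 0.69, -0.0, -0.0]
contact_force: [0.5, 0.5, -2.1]
grip_width: 0.157
```

>>> drive_tool(
  deltas=[
    [0, 0, 0, 0.0007, 0, 0, 0],
    [0, 0, 0, 0, 0, 0, 0],
  ],
)

```text
t: 8.78
tool_pos: [492.0, 76.9, 99.9]
ee_rot: [0.724, 0.69, -0.0, -0.0]
contact_force: [-0.3, 0.1, -2.4]
grip_width: 0.151
```

Underside is about 83.5 mm and there is no contact yet.

>>> drive_tool(
  deltas=[
    [0, 0, 0, 0.0007, 0, 0, 0],
    [0, 0, 0, 0, 0, 0, 0],
  ],
)

```text
t: 8.95
tool_pos: [491.9, 76.9, 99.2]
ee_rot: [0.724, 0.69, -0.0, -0.0]
contact_force: [-0.0, -1.2, -2.5]
grip_width: 0.154
```

>>> drive_tool(
  deltas=[
    [0, 0, 0, 0.0007, 0, 0, 0],
    [0, 0, 0, 0, 0, 0, 0],
  ],
)

```text
t: 9.12
tool_pos: [491.9, 76.9, 98.5]
ee_rot: [0.724, 0.69, -0.0, -0.0]
contact_force: [-0.2, -0.3, -2.9]
grip_width: 0.154
```

>>> drive_tool(
  deltas=[
    [0, 0, 0, 0.0007, 0, 0, 0],
    [0, 0, 0, 0, 0, 0, 0],
  ],
)

```text
t: 9.28
tool_pos: [491.9, 76.9, 97.8]
ee_rot: [0.724, 0.69, -0.0, -0.0]
contact_force: [1.0, -0.2, -2.4]
grip_width: 0.157
```

>>> drive_tool(
  deltas=[
    [0, 0, 0, 0.0007, 0, 0, 0],
    [0, 0, 0, 0, 0, 0, 0],
  ],
)

```text
t: 9.45
tool_pos: [491.9, 76.9, 97.1]
ee_rot: [0.724, 0.69, -0.0, -0.0]
contact_force: [-0.1, 0.4, -2.1]
grip_width: 0.155
```

>>> drive_tool(
  deltas=[
    [0, 0, 0, 0.0007, 0, 0, 0],
    [0, 0, 0, 0, 0, 0, 0],
  ],
)

```text
t: 9.62
tool_pos: [492.0, 76.9, 96.4]
ee_rot: [0.724, 0.69, 0.0, 0.0]
contact_force: [-0.8, 0.2, -1.4]
grip_width: 0.153
```

```bash
python3 - <<'E' | tail -1
from h import *
from plant import bot,viewer
import fit
c=viewer.read_camera("top");pickle.dump(c,open(f'pics/top5.pkl','wb'))
cv2.imwrite('pics/h5.png',fit.draw(c,'',(230,160,330,290),4.5,fit.press,[]))
print(bot.state()['moment'],bot.state()['contact_force'])
E
```

```text
[-0.04082127  0.19385423 -0.00347907] [ 0.21849105 -0.3966497  -2.39352293]
```

View pics/h5.png

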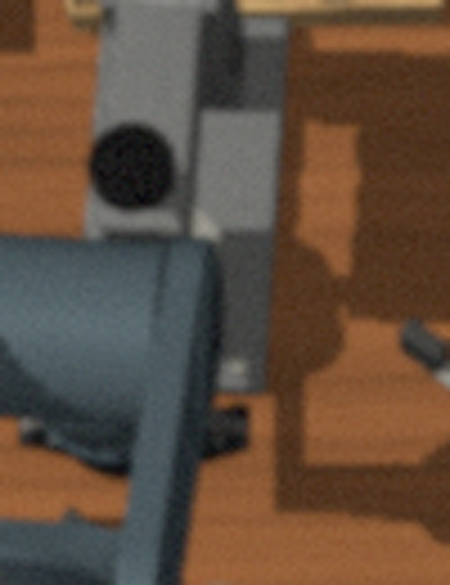

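The arm hides the die in this view, so I'll keep feeling. The underside is now at about 80 mm.

>>> drive_tool(
  deltas=[
    [0, 0, 0, 0.0007, 0, 0, 0],
    [0, 0, 0, 0, 0, 0, 0],
  ],
)

```text
t: 9.83
tool_pos: [492.1, 76.9, 96.0]
ee_rot: [0.724, 0.69, 0.0, 0.0]
contact_force: [-1.3, -0.6, 1.5]
grip_width: 0.156
```

>>> drive_tool(
  deltas=[
    [0, 0, 0, 0.0007, 0, 0, 0],
    [0, 0, 0, 0, 0, 0, 0],
  ],
)

```text
t: 10.0
tool_pos: [492.2, 76.9, 95.6]
ee_rot: [0.724, 0.69, 0.0, 0.0]
contact_force: [-3.8, -0.1, 5.7]
grip_width: 0.156
```

>>> drive_tool(
  deltas=[
    [0, 0, 0, 0.0007, 0, 0, 0],
    [0, 0, 0, 0, 0, 0, 0],
  ],
)

```text
t: 10.17
tool_pos: [492.2, 76.9, 95.3]
ee_rot: [0.724, 0.69, 0.0, 0.0]
contact_force: [-7.0, -0.3, 9.9]
grip_width: 0.156
```

>>> drive_tool(
  deltas=[
    [0, 0, 0, 0.0007, 0, 0, 0],
    [0, 0, 0, 0, 0, 0, 0],
  ],
)

```text
t: 10.33
tool_pos: [492.3, 77.0, 94.7]
ee_rot: [0.724, 0.69, 0.0, 0.0]
contact_force: [-7.2, 0.5, 9.2]
grip_width: 0.152
```

Contact came at TCP z≈96.2, so the platform top is about 79.8 mm. I'll ease off to light contact.

>>> drive_tool(
  deltas=[
    [0, 0, 0, -0.0005, 0, 0, 0],
    [0, 0, 0, -0.0005, 0, 0, 0],
    [0, 0, 0, 0, 0, 0, 0],
  ],
)

```text
t: 10.58
tool_pos: [492.4, 77.0, 95.1]
ee_rot: [0.724, 0.69, 0.0, 0.0]
contact_force: [-1.9, 0.7, 3.2]
grip_width: 0.156
```

```bash
python3 go.py 521.7 75.4 96 87.3; python3 -c "
from plant import bot
print(bot.state()['moment'])"
```

```text
t 10.58 pos [492.4  77.   95.1] F [-1.9  0.7  3.2] w 0.156 yaw [0.047 0.999] q [-0.08  0.18  1.91  0.    1.05 -1.61]
total [-0.2 29.4 -0.9] [ 0.06 -0.   -0.  ] n 1 per row m [-0.0002  0.0294 -0.0009] [ 0.06 -0.   -0.  ]
[0.10916507 0.06757504 0.05087478]
```

>>> drive_tool(
  deltas=[
    [0, 0, 0, -0.0003, 0, 0, 0],
    [0, 0, 0.001, 0, 0, 0, 0],
    [0, 0, 0.002, 0, 0, 0, 0],
    [0, 0, 0.002, 0, 0, 0, 0],
    [0, 0, 0.002, 0, 0, 0, 0],
  ],
)

```text
t: 11.0
tool_pos: [498.7, 76.6, 95.2]
ee_rot: [0.724, 0.69, -0.0, -0.0]
contact_force: [-5.5, 0.7, 5.8]
grip_width: 0.157
```

>>> drive_tool(
  deltas=[
    [0, 0, 0.002, 0, 0, 0, 0],
    [0, 0, 0.002, 0, 0, 0, 0],
    [0, 0, 0.002, 0, 0, 0, 0],
    [0, 0, 0.002, 0, 0, 0, 0],
  ],
)

```text
t: 11.33
tool_pos: [506.7, 76.2, 95.3]
ee_rot: [0.724, 0.69, -0.0, -0.0]
contact_force: [-6.4, -0.3, 8.1]
grip_width: 0.157
```

>>> drive_tool(
  deltas=[
    [0, 0, 0.001, -0.0003, 0, 0, 0],
    [0, 0, 0.002, -0.0003, 0, 0, 0],
    [0, 0, 0.002, 0, 0, 0, 0],
  ],
)

```text
t: 11.58
tool_pos: [511.7, 75.9, 95.6]
ee_rot: [0.724, 0.69, -0.0, -0.0]
contact_force: [-4.7, -0.1, 4.4]
grip_width: 0.156
```

>>> drive_tool(
  deltas=[
    [0, 0, 0.002, 0, 0, 0, 0],
    [0, 0, 0.002, 0, 0, 0, 0],
  ],
)

```text
t: 11.75
tool_pos: [515.9, 75.7, 95.6]
ee_rot: [0.724, 0.69, -0.0, -0.0]
contact_force: [-4.9, 0.3, 5.3]
grip_width: 0.158
```

>>> drive_tool(
  deltas=[
    [0, 0, 0.002, -0.0002, 0, 0, 0],
    [0, 0, 0.002, -0.0002, 0, 0, 0],
    [0, 0, 0.0015, 0, 0, 0, 0],
    [0, 0, 0, 0, 0, 0, 0],
    [0, 0, 0, 0, 0, 0, 0],
  ],
)

```text
t: 12.17
tool_pos: [521.9, 75.4, 95.8]
ee_rot: [0.724, 0.69, 0.0, 0.0]
contact_force: [1.4, 1.1, -1.9]
grip_width: 0.156
```

```bash
python3 go.py 521.7 75.4 96 87.3; python3 - <<'E' | tail -1
from h import *
from plant import bot,viewer
import fit
s=bot.state()
pr=fit.press;z=79.8
cu=[(fit.circ(30,z+14),fit.G),(fit.circ(34,z),fit.R_)]
ims=[]
for n,b,k in(("top",(230,160,310,270),5),("scene",(320,220,420,350),3.9)):
    c=viewer.read_camera(n);pickle.dump(c,open(f'pics/{n}6.pkl','wb'))
    ims.append(fit.draw(c,'',b,k,pr,cu))
cv2.imwrite('pics/h6.png',fit.side(*ims));print(s['moment'])
E
```

```text
t 12.17 pos [521.9  75.4  95.8] F [ 1.4  1.1 -1.9] w 0.156 yaw [0.047 0.999] q [-0.08  0.24  1.83 -0.    1.06 -1.61]
total [-0.  -0.2 -0.2] [ 0.04  0.   -0.01] n 1 per row m [-0.     -0.0002 -0.0002] [ 0.04  0.   -0.01]
[0.03146894 0.017137   0.03509218]
```

View pics/h6.png

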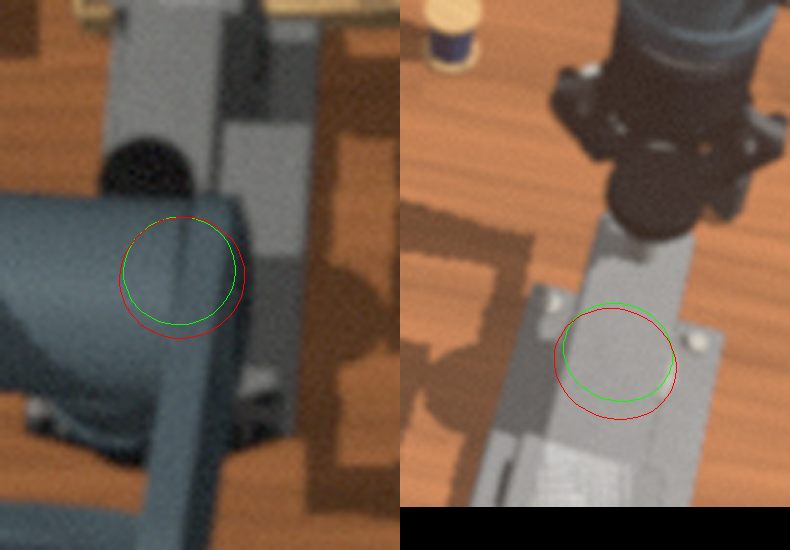

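>>> drive_tool(
  deltas=[
    [0, 0, 0, 0.0004, 0, 0, 0],
    [0, 0, 0, 0, 0, 0, 0],
    [0, 0, 0, 0, 0, 0, 0],
  ],
)

```text
t: 12.52
tool_pos: [521.6, 75.5, 95.7]
ee_rot: [0.724, 0.69, 0.0, 0.0]
contact_force: [-0.5, -0.1, -0.4]
grip_width: 0.152
```

```bash
python3 -c "
from plant import bot
s=bot.state();print(s['moment'],s['contact_force'],s['tool_pos'])"
```

```text
[-0.07202887  0.04455431 -0.0055898 ] [-0.48787334 -0.14211807 -0.3659127 ] [521.63241671  75.45193744  95.7082    ]
```

>>> drive_tool(
  deltas=[
    [0.25, 0, 0, 0, 0, 0, 0],
    [0.4, 0, 0, 0, 0, 0, 0],
    [0.6, 0, 0, 0, 0, 0, 0],
    [0.6, 0, 0, 0, 0, 0, 0],
    [0.6, 0, 0, 0, 0, 0, 0],
    [0.6, 0, 0, 0, 0, 0, 0],
  ],
)

```text
t: 13.02
tool_pos: [521.5, 75.5, 95.6]
ee_rot: [0.724, 0.69, 0.0, 0.0]
contact_force: [0.4, -0.1, 0.3]
grip_width: 0.6
```

>>> drive_tool(
  deltas=[
    [0.6, 0, 0, -0.005, 0, 0, 0],
    [0.6, 0, 0, -0.015, 0, 0, 0],
    [0.6, 0, 0, -0.025, 0, 0, 0],
    [0.6, 0, 0, -0.03, 0, 0, 0],
    [0.6, 0, -0.02, -0.025, 0, 0, 0],
    [0.6, 0.02, -0.03, -0.01, 0, 0, 0],
    [0.6, 0.03, -0.02, 0, 0, 0, 0],
    [0.6, 0.035, 0, 0, 0, 0, 0],
    [0.6, 0.035, 0, 0, 0, 0, 0],
    [0.6, 0.035, 0, 0, 0, 0, 0],
  ],
)

```text
t: 13.85
tool_pos: [458.7, 235.1, 206.7]
ee_rot: [0.724, 0.69, 0.001, 0.0]
contact_force: [1.4, 0.1, 0.3]
grip_width: 0.6
```

```bash
cat > look.py <<'E'
import sys
from h import *
from plant import bot,viewer
import fit
tag=sys.argv[1];pr=fit.press;z=79.8
cu=[(fit.circ(30,z+14),fit.G),(fit.circ(34,z),fit.R_)] if len(sys.argv)>2 else []
ims=[]
for n,b,k in(("top",(240,170,300,270),6),("scene",(320,220,420,350),3.9)):
    c=viewer.read_camera(n);pickle.dump(c,open(f'pics/{n}{tag}.pkl','wb'))
    ims.append(fit.draw(c,'',b,k,pr,cu))
cv2.imwrite(f'pics/h{tag}.png',cv2.resize(fit.side(*ims),None,fx=.98,fy=.98))
E
python3 look.py 7 >/dev/null
```

```text
(no output)
```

View pics/h7.png

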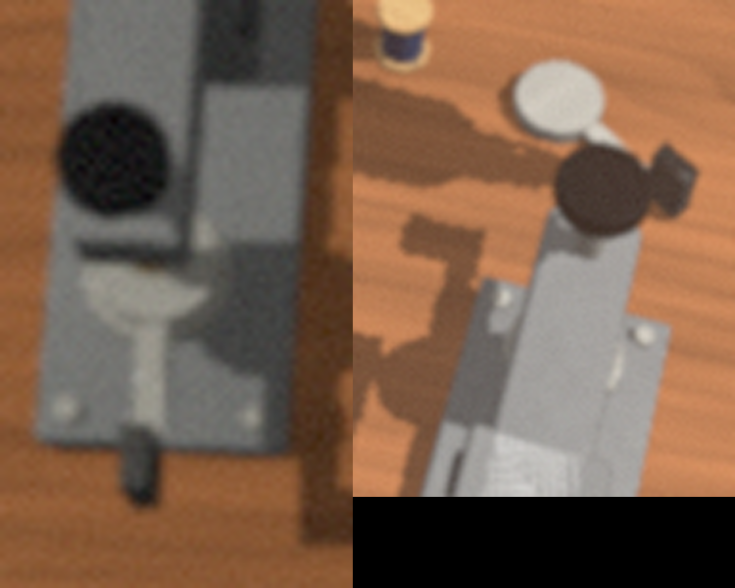

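```bash
cat > zoom.py <<'E'
import sys
from fit import *
tag=sys.argv[1];c=pickle.load(open(f'pics/top{tag}.pkl','rb'));b=(246,200,288,262)
p=(619.35,70.46,-.042);z=79.8
pd=[float(v) for v in sys.argv[2:4]] if len(sys.argv)>2 else [0,0]
a=draw(c,'',b,9.5,p,[])
def lift(im):return cv2.convertScaleAbs(im,alpha=1.5,beta=-30)
o=lift(a.copy());im=lift(a)
for cv,col in [(circ(30,z+14)+[pd[0],pd[1],0],G),(circ(34,z),R_),(box(-115,-85,-7,7,z+52)+[pd[0],pd[1],0],G),(box(-70,180,-60,60,20),B)]:
    q=proj(c,w(cv,p));q=((q-[b[0],b[1]]+.5)*9.5-.5).round().astype(int);cv2.polylines(o,[q.reshape(-1,1,2)],False,col,1)
cv2.imwrite(f'pics/z{tag}.png',np.hstack([im,o]))
E
python3 zoom.py 7 >/dev/null
```

```text
(no output)
```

View pics/z7.png

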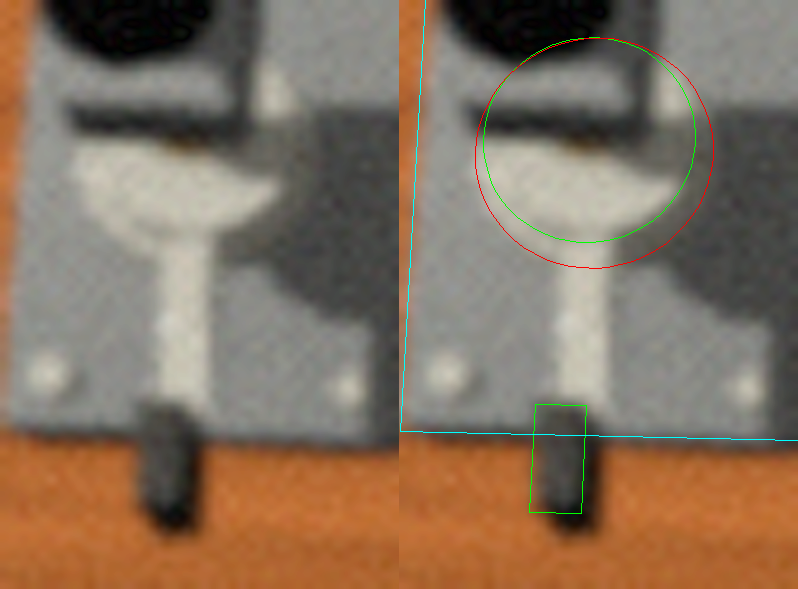

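```bash
python3 - <<'E'|tail -8
from fit import *
c=T;p=(619.35,70.46,-.042);z=79.8
f=lambda X,p=p:((proj(c,w(X,p))[0]-[246,200]+.5)*9.5-.5).round(1)
for x in(-35,-50,-80):print(x,f((x,0,z+14)),f((x,0,z+10)))
print(f((-100,0,z+52)),'left platform',f((0,34,z)),'front',f((-34,0,z)),'disc front',f((-30,0,z+14)))
print('per mm x',f((1,0,z))-f((0,0,z)),'y',f((0,1,z))-f((0,0,z)))
g=cv2.cvtColor(pickle.load(open('pics/top7.pkl','rb'))['img'],cv2.COLOR_RGB2GRAY).astype(float)
for r in(228,234,240):print(r,g[r,255:275].astype(int))
print('col264',g[212:232,258].astype(int),g[212:232,262].astype(int))
E
```

```text
95  85]
234 [114 113 117 116 115 118 118 137 152 153 151 143 137 111 109 112 113 114
 111 112]
240 [108 114 115 113 115 115 124 127 145 148 151 150 136 120 112 112 113 113
 113 113]
col264 [ 54  50  87 132 144 148 143 143 143 137 141 141 136 122 114 117 112 116
 115 118] [ 51  51  68 109 131 143 147 148 147 148 143 134 123 131 134 126 123 128
 128 126]
```

```bash
cat > rend.py <<'E'
# grey-level fit: supersampled layers (base/platform/disc/bar) -> die and platform offsets in the top image
import sys
from fit import *
from scipy.optimize import minimize
tag=sys.argv[1];c=pickle.load(open(f'pics/top{tag}.pkl','rb'));z=79.8
g=cv2.GaussianBlur(c['img'],(0,0),.01).astype(float).mean(2)
b=(250,214,276,246);K=6
def poly(P,pose):
    q=proj(c,w(P,pose));return ((q-[b[0],b[1]]+.5)*K-.5)
def layers(par):
    px,py,dx,dy,da=par[:5];pl=(px,py,-.042);d=(dx,dy,da);H=((b[3]-b[1])*K,(b[2]-b[0])*K);L=np.zeros(H,np.uint8)
    def fill(P,pose,v):cv2.fillPoly(L,[(poly(P,pose)*16).round().astype(np.int32)],v,shift=4)
    fill(circ(34,z-10),pl,1);fill(circ(34,z),pl,2)
    fill(circ(30,z),d,3);fill(box(-90,0,-7,7,z+4),d,3);fill(box(-90,-20,-7,7,z+14),d,4);fill(circ(30,z+14),d,4)
    return L
m=np.zeros((b[3]-b[1],b[2]-b[0]),bool);m[4:,2:]=True
yy,xx=np.mgrid[b[1]:b[3],b[0]:b[2]]
# mask out the shaded right/ arm areas, screws and handle
m=(yy>=218)&(xx>=254)&(xx<=269)&(yy<=239)&~((yy>233)&(xx<258))
m&=~((xx>266)&(yy>219))
def cost(par,full=False):
    L=layers(par);cols=[]
    for v in range(5):
        M=cv2.GaussianBlur((L==v).astype(float),(0,0),K*.75);cols.append(cv2.resize(M,(b[2]-b[0],b[3]-b[1]),interpolation=cv2.INTER_AREA)[m])
    A=np.array(cols).T;o=g[b[1]:b[3],b[0]:b[2]][m]
    co,*_=np.linalg.lstsq(A.T@A+np.eye(5)*.3,A.T@o+.3*np.array([110,100,128,110,145]),rcond=None)
    e=((A@co-o)**2).mean()
    return (e,co) if full else e
best=None
for dx0 in(-2,0,2):
  for dy0 in(-2,0,2):
    x0=np.array([619.35,70.5,619.35+dx0,70.5+dy0,-.042])
    r=minimize(cost,x0,method='Nelder-Mead',options=dict(initial_simplex=np.vstack([x0]+[x0+np.eye(5)[i]*[1.5,1.5,1.5,1.5,.03][i] for i in range(5)]),maxiter=300,xatol=.02,fatol=.01))
    print(r.x.round(3),round(r.fun,2))
    if best is None or r.fun<best.fun:best=r
e,co=cost(best.x,True);print(co.round());x=best.x
a=x[4];print('die-platform x,y mm',x[2]-x[0],x[3]-x[1],'yaw',np.degrees(a))
E
python3 rend.py 7|tail -n +4; python3 - <<'E'|tail -8
E
```

```text
[ 6.20624e+02  7.09330e+01  6.20635e+02  6.77070e+01 -7.50000e-02] 12.84
[ 6.21888e+02  7.14610e+01  6.21414e+02  6.91610e+01 -4.90000e-02] 12.37
[ 6.21402e+02  7.06430e+01  6.21132e+02  6.98990e+01 -3.60000e-02] 12.92
[ 6.20113e+02  7.03900e+01  6.20221e+02  6.86940e+01 -5.50000e-02] 13.31
[ 6.21000e+02  7.12970e+01  6.21348e+02  6.89220e+01 -5.50000e-02] 12.56
[ 6.21689e+02  7.11170e+01  6.21450e+02  6.92770e+01 -4.40000e-02] 12.54
[ 6.20927e+02  7.10860e+01  6.20879e+02  6.84030e+01 -5.60000e-02] 12.54
[ 6.20995e+02  7.15710e+01  6.21369e+02  6.86820e+01 -5.50000e-02] 12.25
[ 6.20550e+02  7.15310e+01  6.22107e+02  7.05020e+01 -2.20000e-02] 12.99
[115.  97. 144.  94. 145.]
die-platform x,y mm 0.37379651438129713 -2.8883209963599654 yaw -3.1302009352180704
```

```bash
cat > edge.py <<'E'
import sys
from fit import *
from scipy.optimize import brentq
def edges(tag):
    c=pickle.load(open(f'pics/top{tag}.pkl','rb'));im=c['img'].astype(float);f=im[...,0]-im[...,2]
    ys=[];
    for r in range(200,244,4):
        row=cv2.GaussianBlur(f,(0,0),1.0)[r-1:r+2].mean(0)
        L=row[240:258];t=(L[:3].mean()+5)/2 if False else (L.max()+L.min())/2
        i=np.where((L[:-1]>t)&(L[1:]<=t))[0]
        ul=240+i[0]+(L[i[0]]-t)/(L[i[0]]-L[i[0]+1]) if len(i) else np.nan
        Rr=row[280:302];t=(Rr.max()+Rr.min())/2;i=np.where((Rr[:-1]<t)&(Rr[1:]>=t))[0]
        ur=280+i[0]+(t-Rr[i[0]])/(Rr[i[0]+1]-Rr[i[0]]) if len(i) else np.nan
        A=atz(c,(ul,r),20);B=atz(c,(ur,r),20)
        print(r,round(ul,2),round(ur,2),A[:2].round(1),B[:2].round(1),'mid',((A+B)/2)[:2].round(2),'w',round(A[1]-B[1],1))
edges(sys.argv[1])
E
python3 edge.py 0|tail -n +4
python3 - <<'E'
import sys;sys.argv=['x','7']
from fit import *
for t in('0','7'):
    c=pickle.load(open(f'pics/top{t}.pkl','rb'))
    b=(238,185,308,262);im=cv2.convertScaleAbs(draw(c,'',b,5.6,(619.35,70.46,-.042),[]),alpha=1.4)
    cv2.imwrite(f'pics/w{t}.png',im)
cv2.imwrite('pics/w.png',np.hstack([cv2.imread('pics/w0.png'),cv2.imread('pics/w7.png')]))
E
```

```text
200 249.2 293.23 [682.4 124.8] [ 6.798e+02 -6.000e-01] mid [681.1   62.11] w 125.4
204 248.69 293.02 [670.5 126.1] [6.68e+02 1.00e-01] mid [669.27  63.11] w 126.1
208 248.27 292.72 [658.8 127.2] [656.2   1. ] mid [657.48  64.1 ] w 126.2
212 247.95 292.28 [647. 128.] [644.5   2.3] mid [645.74  65.15] w 125.6
216 247.53 291.23 [635.3 129. ] [632.8   5.4] mid [634.06  67.2 ] w 123.6
220 247.11 290.32 [623.6 130. ] [621.2   8. ] mid [622.42  69.04] w 122.0
224 246.9 289.94 [612.  130.5] [609.6   9.2] mid [610.79  69.83] w 121.3
228 246.53 289.75 [600.4 131.4] [598.    9.8] mid [599.21  70.59] w 121.6
232 246.2 290.41 [588.9 132.2] [586.4   8. ] mid [587.64  70.1 ] w 124.2
236 245.86 290.89 [577.3 133. ] [574.9   6.7] mid [576.12  69.86] w 126.3
240 245.54 290.87 [565.9 133.8] [563.4   6.8] mid [564.64  70.31] w 126.9
cams [ 235.10332971  -73.79798779 1497.18225259] [1080.49712956   38.11044118  966.18723004]
pose [ 6.2093e+02  7.0820e+01 -5.0000e-02] -2.6632071454357864 res [-0.3 -0.4 -0.1  0.3 -0.4 -1.5 -0.6 -0.9  0.1 -0.7  0.2 -0.2]
pose [ 5.7116e+02 -3.0808e+02 -4.7000e-01] -26.874185852193037 res [-0.4  0.2 -0.  -0.5  0.5 -0.9  0.2 -0.2]
```

View pics/w.png

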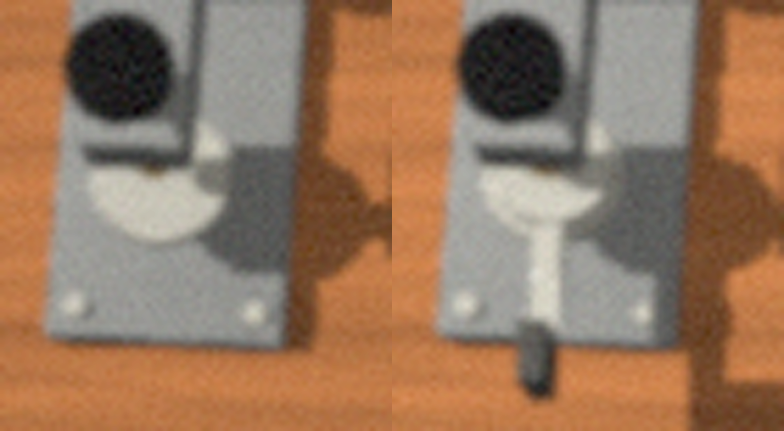

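```bash
cat > ed2.py <<'E'
from fit import *
from scipy.ndimage import map_coordinates
# subpixel edge search along the normal of predicted model edges; fit pose per camera
segs={'L':((-65,60,20),(175,60,20)),'R':((-65,-60,20),(175,-60,20)),'F':((-70,-55,20),(-70,55,20))}
def meas(c,pose,name,ts,half=4):
    a,b=map(np.array,segs[name]);P=np.array([a+(b-a)*t for t in ts]);q=proj(c,w(P,pose));q2=proj(c,w(P+(b-a)*.01,pose))
    f=c['img'].astype(float);f=cv2.GaussianBlur(f,(0,0),.7);f=f[...,0]-f[...,2]
    out=[]
    for u,v,X in zip(q,q2,P):
        t=(v-u)/np.linalg.norm(v-u);n=np.array([-t[1],t[0]]);s=np.arange(-half,half+.01,.1)
        pr=np.mean([map_coordinates(f,[u[1]+s*n[1]+k*t[1],u[0]+s*n[0]+k*t[0]],order=1) for k in(-1,-.5,0,.5,1)],0)
        g=np.abs(np.gradient(pr));i=g.argmax()
        # centroid of the gradient around peak
        m=slice(max(0,i-10),i+11);out.append((X,n,u,(s[m]*g[m]).sum()/g[m].sum(),g[i]))
    return out
def fitc(c,names,p0,label):
    p=np.array(p0,float)
    for it in range(4):
        M=sum([meas(c,p,k,ts,4 if it<2 else 2.5) for k,ts in names.items()],[])
        M=[m for m in M if m[4]>1.5]
        tgt=[u+n*d for X,n,u,d,_ in M]
        r=least_squares(lambda q:[((proj(c,w(X,q))[0]-t)@n) for (X,n,u,d,_),t in zip(M,tgt)],p,loss='soft_l1',f_scale=.3,x_scale=[10,10,.1]);p=r.x
    print(label,p.round(2),'deg',np.degrees(p[2]).round(2),'n',len(M),'res',r.fun.round(1));return p
l=np.linspace
if __name__=='__main__':
    fitc(T,{'L':l(0,.8,15),'F':l(0,1,12)},press,'top L F')
    fitc(T,{'L':l(0,.5,15),'F':l(0,1,12)},press,'top Lfront F')
    fitc(S,{'L':l(0,.6,15),'R':l(0,.6,15),'F':l(0,1,10)},press,'scene LRF')
    fitc(S,{'L':l(0,.6,15),'F':l(0,1,10)},press,'scene LF')
E
python3 ed2.py|tail -n +4
```

```text
top L F [ 6.1589e+02  7.0160e+01 -7.0000e-02] deg -4.2 n 27 res [-0.1 -0.2  0.6 -0.3  0.5  0.  -0.1  0.1  0.2 -0.1 -0.4 -0.6  0.1  0.2
  0.1  0.2  0.  -0.2 -0.2 -0.   0.1  0.3  0.4  0.  -0.5  0.1 -0.3]
top Lfront F [ 6.1595e+02  7.0140e+01 -7.0000e-02] deg -4.18 n 27 res [-0.1  0.2 -0.1  0.5  0.  -0.2 -0.1 -0.   0.  -0.2 -0.   0.1  0.   0.3
 -0.1  0.2 -0.1 -0.1 -0.2 -0.   0.1  0.3  0.4  0.1 -0.4  0.1 -0.3]
scene LRF [ 6.2022e+02  7.0310e+01 -7.0000e-02] deg -4.24 n 36 res [-0.1  0.1 -0.   0.   0.1  0.   0.  -0.   0.1 -0.  -0.1  0.1  0.   0.
  0.   0.1 -0.1 -0.3 -0.1  0.2  0.1  0.2  0.1  0.1  0.  -0.1 -0.1 -0.2
 -0.1 -0.  -0.1  0.  -0.1  0.1  0.1 -0. ]
scene LF [ 6.2019e+02  7.0330e+01 -7.0000e-02] deg -4.19 n 21 res [-0.1  0.1 -0.   0.   0.1  0.   0.  -0.1  0.1 -0.  -0.1  0.1 -0.1 -0.1
  0.  -0.1  0.  -0.1  0.1  0.1 -0. ]
```

```bash
python3 - <<'E'|tail -n +4
from fit import *
c=pickle.load(open('pics/top7.pkl','rb'));f=cv2.GaussianBlur(c['img'].astype(float).mean(2),(0,0),.6)
for r in range(226,243,2):
    row=f[r-1:r+2].mean(0)[255:275];t=(row.max()+np.percentile(row,30))/2
    k=row.argmax();l=k
    while row[l]>t:l-=1
    h=k
    while row[h]>t:h+=1
    ul=255+l+(t-row[l])/(row[l+1]-row[l]);ur=255+h-(t-row[h])/(row[h-1]-row[h])
    for z in (94,):
        A=atz(c,(ul,r),z);B=atz(c,(ur,r),z);print(r,round(ul,2),round(ur,2),z,((A+B)/2)[:2].round(1),'w',round(A[1]-B[1],1))
# handle: dark block
g=c['img'].astype(float);s=cv2.GaussianBlur(g[...,0]-g[...,2],(0,0),.6)
for r in range(247,253):
    row=s[r,255:275];print('h',r,row.astype(int))
print('expected axis y at x=560,540 : ',70.3-(560-620.2)*np.tan(np.radians(-4.2))*-1, [70.3+(620.2-x)*np.tan(np.radians(4.2)) for x in(560,540)])
E
```

```text
226 260.46 267.33 94 [586.7  74.7] w 18.4
228 262.19 267.18 94 [581.1  72.5] w 13.3
230 262.27 267.02 94 [575.7  72.6] w 12.7
232 262.17 266.95 94 [570.2  72.8] w 12.8
234 261.99 267.09 94 [564.7  72.9] w 13.6
236 262.14 267.3 94 [559.2  72.4] w 13.7
238 262.25 267.32 94 [553.8  72.2] w 13.5
240 262.44 267.42 94 [548.3  71.8] w 13.3
242 265.51 268.13 94 [542.8  66.7] w 7.0
h 247 [72 72 72 67 57 36 15  6  4  3  5 14 37 52 59 56 55 56 53 51]
h 248 [85 85 85 80 68 42 18  6  4  3  7 22 49 71 77 78 78 79 77 75]
h 249 [87 87 87 83 70 43 17  6  4  5  7 24 52 76 84 85 86 86 86 85]
h 250 [87 87 88 84 70 41 17  7  5  5  8 24 52 77 86 87 89 88 88 89]
h 251 [88 90 89 85 71 43 16  6  3  4  9 26 55 80 88 90 91 91 92 91]
h 252 [89 90 88 87 74 48 21  7  2  2  8 29 58 80 89 91 92 90 92 92]
expected axis y at x=560,540 :  74.72081165747596 [np.float64(74.72081165747596), np.float64(76.18951984932843)]
```

```bash
python3 - <<'E'|tail -n +4
from fit import *
print('proj handle top',proj(T,[[506,76,132],[521.6,75.5,132],[536,75,132],[521.6,75.5,84],[507,75.5,84]]).round(2))
print(atz(T,(263.35,247),132),atz(T,(263.4,251),110),atz(T,(263.35,251),132))
E
python3 zoom.py 7 >/dev/null
python3 - <<'E'
import pickle,cv2
c=pickle.load(open('pics/top7.pkl','rb'));im=c['img'][208:258,250:290,::-1]
cv2.imwrite('pics/zz.png',cv2.convertScaleAbs(cv2.resize(im,None,fx=12,fy=12,interpolation=cv2.INTER_LANCZOS4),alpha=1.6,beta=-50))
E
```

```text
proj handle top [[261.7  252.9 ]
 [261.92 246.96]
 [262.14 241.5 ]
 [263.87 250.62]
 [263.85 256.01]]
[521.42085801  71.81211504 132.        ] [515.35043236  73.97807466 110.        ] [510.90831239  71.7632436  132.        ]
```

View pics/zz.png

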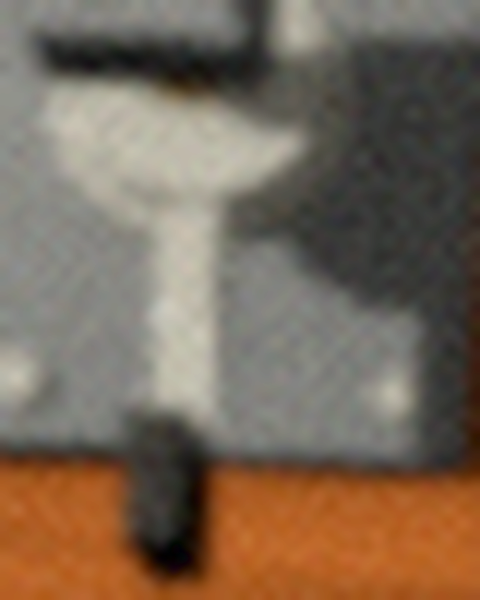

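```bash
cat > rend2.py <<'E'
import sys
sys.argv=['rend.py',sys.argv[1]]
src=open('rend.py').read().split('best=None')[0];exec(src)
def run(fix_py,yaw):
    def full(q):
        return [q[0],fix_py if fix_py else q[3],q[1],q[2],yaw]
    best=None
    for dx in(-1,1.5):
      for dy in(-2,1):
        x0=np.array([620,620+dx,70.3+dy]+([] if fix_py else [70.3]))
        r=minimize(lambda q:cost(full(q)),x0,method='Nelder-Mead',options=dict(initial_simplex=np.vstack([x0]+[x0+np.eye(len(x0))[i]*1.5 for i in range(len(x0))]),xatol=.02,fatol=.005))
        if best is None or r.fun<best.fun:best=r
    print(fix_py,yaw,full(best.x),best.fun,cost(full(best.x),True)[1].round())
for py in(None,70.2,71.2):run(py,-.047)
E
python3 rend2.py 7|tail -n +4
```

```text
None -0.047 [np.float64(621.474168522292), np.float64(71.43648587961233), np.float64(621.4215661019894), np.float64(69.20413081236966), -0.047] 12.362274406425083 [115. 100. 147.  98. 145.]
70.2 -0.047 [np.float64(620.5065442985294), 70.2, np.float64(621.4108210126526), np.float64(69.17019884525374), -0.047] 12.797154785094977 [115.  95. 149.  96. 145.]
71.2 -0.047 [np.float64(621.4169850333396), 71.2, np.float64(621.6177448114438), np.float64(69.1639360208645), -0.047] 12.444879134549467 [115. 102. 147.  92. 145.]
```

```bash
cat > disc3.py <<'E'
from fit import *
from scipy.ndimage import map_coordinates
# disc lower-left silhouette etc: search edge along normals of predicted top circle (upper rim) in scene image
def discfit(c,p0,z,angs,ch):
    p=np.array(p0,float)
    f=c['img'].astype(float);f=cv2.GaussianBlur(f,(0,0),.7);f=f[...,0]-f[...,2]
    for it in range(4):
        P=np.c_[30*np.cos(angs),30*np.sin(angs),0*angs+z];M=[]
        for X,Xo in zip(P,P*[1.05,1.05,1]):
            u=proj(c,X+[p[0],p[1],0])[0];n=proj(c,Xo+[p[0],p[1],0])[0]-u;n/=np.linalg.norm(n);s=np.arange(-3,3.01,.1)
            pr=map_coordinates(f,[u[1]+s*n[1],u[0]+s*n[0]],order=1);g=np.abs(np.gradient(pr));i=g.argmax();m=slice(max(0,i-10),i+11)
            M.append((X,n,u+n*(s[m]*g[m]).sum()/g[m].sum()))
        r=least_squares(lambda q:[((proj(c,X+[q[0],q[1],0])[0]-t)@n) for X,n,t in M],p,loss='soft_l1',f_scale=.3);p=r.x
    return p,r.fun
d=np.degrees
for t,z,p0 in(('scene0',14,(571,-308)),('scene3',130.7-16.4+14,(573,-310))):
    c=pickle.load(open(f'pics/{t}.pkl','rb'));cam=-c['R'].T@c['t']
    # far side from the camera: rim against the table is the true upper rim
    a0=np.arctan2(*(np.array(p0)-cam[:2])[::-1]);angs=a0+np.linspace(-1.35,1.35,25)
    k=np.abs(np.angle(np.exp(1j*(angs-np.radians(153.1)))))>.45
    p,r=discfit(c,p0,z,angs[k],0);print(t,p.round(2),np.abs(r).max().round(2))
    g,yaw=((482.6,-263.2),-26.9) if t=='scene0' else ((484.5,-264.9),-26.92)
    v=p-np.array(g);a=np.radians(yaw);print('along',(v@[np.cos(a),np.sin(a)]).round(2),'lateral',(v@[-np.sin(a),np.cos(a)]).round(2))
E
python3 disc3.py|tail -n +4
```

```text
scene0 [ 572.58 -310.53] 0.8
along 101.66 lateral -1.5
scene3 [ 573.65 -310.67] 0.59
along 100.21 lateral -0.45
```

```bash
python3 - <<'E'
from h import *
from plant import viewer
I=[];
for i in range(10):
    c=viewer.read_camera('top');I.append(c['img'].astype(float))
c['img']=np.mean(I,0);pickle.dump(c,open('pics/top8.pkl','wb'))
print((I[0]-I[1]).std())
im=np.clip((c['img'][208:258,248:290,::-1]-60)*1.6,0,255).astype(np.uint8)
im=cv2.resize(im,None,fx=12,fy=12,interpolation=cv2.INTER_CUBIC);cv2.imwrite('pics/z8.png',im)
E
python3 rend2.py 8|tail -n +4;python3 disc3.py >/dev/null
```

```text
3.664522187206593
None -0.047 [np.float64(621.4275948791428), np.float64(71.58658042619274), np.float64(621.4737862936815), np.float64(69.21972164591594), -0.047] 9.712446266994391 [115.  99. 146.  97. 145.]
70.2 -0.047 [np.float64(620.0424859011737), 70.2, np.float64(621.4239458682052), np.float64(69.18815200410371), -0.047] 10.061364425540436 [115.  91. 147.  97. 145.]
71.2 -0.047 [np.float64(621.4865196787), 71.2, np.float64(621.2312780504873), np.float64(68.82345958392942), -0.047] 9.740785136614559 [115. 101. 147.  93. 145.]
```

View pics/z8.png

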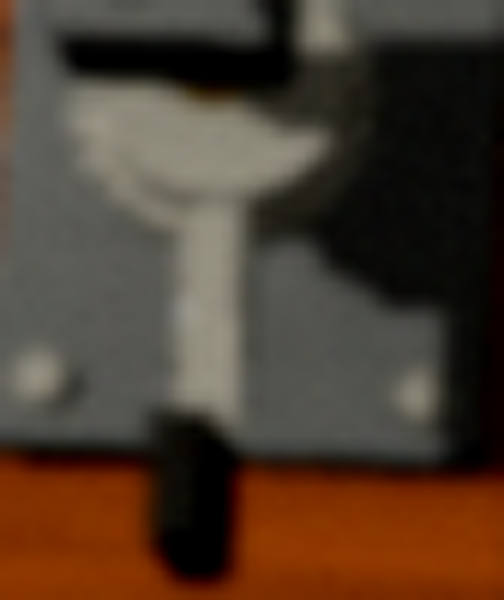

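```bash
python3 - <<'E' >/dev/null
from fit import *
c=pickle.load(open('pics/top8.pkl','rb'));b=(250,206,282,240);k=12
v=c['img'][b[1]:b[3],b[0]:b[2],::-1];v=255*np.clip((v-25)/135,0,1)**.6
im=cv2.resize(v.astype(np.uint8),None,fx=k,fy=k,interpolation=cv2.INTER_CUBIC)
def ov(pl,d,z=79.8):
    o=im.copy()
    for cv,po,col in[(circ(34,z),pl,R_),(circ(30,z+14),d,G),(circ(30,z),d,B)]:
        q=((proj(c,w(cv,po))-[b[0],b[1]]+.5)*k-.5).round().astype(int);cv2.polylines(o,[q.reshape(-1,1,2)],False,col,1)
    return o
cv2.imwrite('pics/y8.png',np.hstack([im,ov((621.4,71.5,-.05),(621.4,69.2,-.047))]))
E
```

```text
(no output)
```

View pics/y8.png

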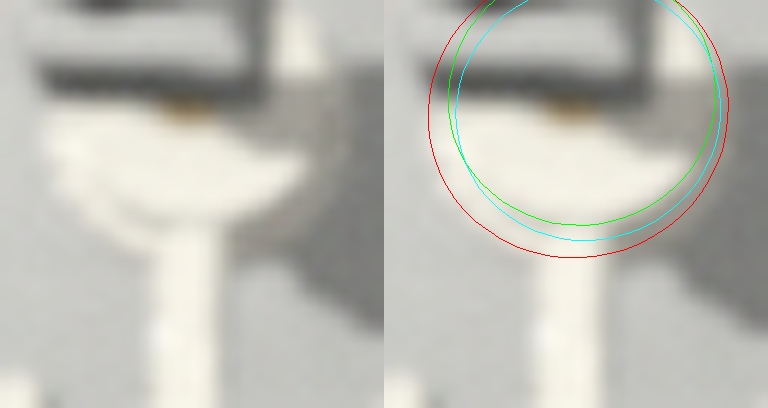

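The averaged view has enough contrast to show the platform rim at columns 42–338. The disc sits about 1.5–2 mm towards −y of it, with no overhang and x fine. I'll regrip at the same place and slide it +1.5 mm in y.

```bash
python3 go.py 521.7 75.5 207 87.3 7
```

```text
t 14.45 pos [459.1 232.9 205.7] F [-1.   0.7  0.1] w 0.602 yaw [0.049 0.999] q [ 0.24  0.07  1.78 -0.    1.29 -1.28]
total [-154.2   70.2   -1.3] [ 0.01 -0.   -0.09] n 7 per row m [-0.022   0.01   -0.0002] [ 0.   -0.   -0.01]
```

>>> drive_tool(
  deltas=[
    [0.6, -0.022, 0.01, 0, 0, 0, 0],
    [0.6, -0.022, 0.01, 0, 0, 0, 0],
    [0.6, -0.022, 0.01, 0, 0, 0, 0],
    [0.6, -0.022, 0.01, 0, 0, 0, 0],
    [0.6, -0.022, 0.01, 0, 0, 0, 0],
    [0.6, -0.022, 0.01, 0, 0, 0, 0],
    [0.6, -0.022, 0.01, 0, 0, 0, 0],
    [0.6, 0, 0, 0.02, 0, 0, 0],
    [0.6, 0, 0, 0, 0, 0, 0],
    [0.6, 0, 0, 0, 0, 0, 0],
  ],
)

```text
t: 15.28
tool_pos: [520.4, 76.2, 184.6]
ee_rot: [0.724, 0.69, -0.001, -0.001]
contact_force: [-0.1, -0.0, 0.5]
grip_width: 0.601
```

```bash
python3 go.py 521.6 75.5 95.9 87.3 5
```

```text
t 15.28 pos [520.4  76.2 184.6] F [-0.1 -0.   0.5] w 0.601 yaw [0.049 0.999] q [-0.08  0.12  1.77  0.    1.25 -1.6 ]
total [-0.7  1.5 88.7] [-0.18 -0.02 -0.08] n 5 per row m [-0.0001  0.0003  0.0177] [-0.04 -0.   -0.02]
```

>>> drive_tool(
  deltas=[
    [0.6, -0.0007, 0.001, 0.01, 0, 0, 0],
    [0.6, 0, 0, 0.02, 0, 0, 0],
    [0.6, 0, 0, 0.02, 0, 0, 0],
    [0.6, 0, 0, 0.02, 0, 0, 0],
    [0.6, 0, 0, 0.012, 0, 0, 0],
    [0.6, 0, 0, 0.005, 0, 0, 0],
    [0.6, 0, 0, 0, 0, 0, 0],
    [0.6, 0, 0, 0, 0, 0, 0],
  ],
)

```text
t: 15.95
tool_pos: [523.0, 76.0, 99.2]
ee_rot: [0.723, 0.69, 0.0, 0.0]
contact_force: [-0.6, -0.0, 0.2]
grip_width: 0.599
```

```bash
python3 go.py 521.6 75.5 95.9 87.3 1
```

```text
t 15.95 pos [523.   76.   99.2] F [-0.6 -0.   0.2] w 0.599 yaw [0.047 0.999] q [-0.08  0.24  1.83  0.    1.07 -1.6 ]
total [-0.6 -1.3  3.3] [0.04 0.   0.02] n 1 per row m [-0.0006 -0.0013  0.0033] [0.04 0.   0.02]
```

>>> drive_tool(
  deltas=[
    [0.6, -0.0006, -0.0013, 0.0025, 0, 0, 0],
    [0.6, 0, 0, 0, 0, 0, 0],
    [0, 0, 0, 0, 0, 0, 0],
    [0, 0, 0, 0, 0, 0, 0],
    [0, 0, 0, 0, 0, 0, 0],
    [0, 0, 0, 0, 0, 0, 0],
    [0, 0, 0, 0, 0, 0, 0],
    [0, 0, 0, 0, 0, 0, 0],
  ],
)

```text
t: 16.62
tool_pos: [521.4, 75.2, 96.5]
ee_rot: [0.724, 0.69, 0.0, 0.0]
contact_force: [-1.8, 0.8, 3.7]
grip_width: 0.155
```

```bash
python3 go.py 521.6 77 96.5 87.3 1
```

```text
t 16.62 pos [521.4  75.2  96.5] F [-1.8  0.8  3.7] w 0.155 yaw [0.047 0.999] q [-0.08  0.24  1.84  0.    1.07 -1.61]
total [ 1.8  0.1 -0. ] [ 0.03  0.   -0.01] n 1 per row m [ 0.0018  0.0001 -0.    ] [ 0.03  0.   -0.01]
```

>>> drive_tool(
  deltas=[
    [0, 0.0004, 0, -0.0002, 0, 0, 0],
    [0, 0.0005, 0, 0, 0, 0, 0],
    [0, 0.0005, 0, 0, 0, 0, 0],
    [0, 0.0004, 0, 0, 0, 0, 0],
    [0, 0, 0, 0, 0, 0, 0],
    [0, 0, 0, 0, 0, 0, 0],
  ],
)

```text
t: 17.12
tool_pos: [521.6, 76.7, 96.4]
ee_rot: [0.724, 0.69, 0.0, 0.0]
contact_force: [0.6, -2.2, 2.5]
grip_width: 0.154
```

>>> drive_tool(
  deltas=[
    [0.25, 0, 0, 0, 0, 0, 0],
    [0.4, 0, 0, 0, 0, 0, 0],
    [0.6, 0, 0, 0, 0, 0, 0],
    [0.6, 0, 0, 0, 0, 0, 0],
    [0.6, 0, 0, 0, 0, 0, 0],
    [0.6, 0, 0, 0, 0, 0, 0],
  ],
)

```text
t: 17.62
tool_pos: [521.1, 77.1, 96.2]
ee_rot: [0.724, 0.69, -0.0, -0.0]
contact_force: [0.7, 1.2, -0.4]
grip_width: 0.597
```

>>> drive_tool(
  deltas=[
    [0.6, 0, 0, -0.005, 0, 0, 0],
    [0.6, 0, 0, -0.015, 0, 0, 0],
    [0.6, 0, 0, -0.025, 0, 0, 0],
    [0.6, 0, 0, -0.03, 0, 0, 0],
    [0.6, 0, -0.02, -0.025, 0, 0, 0],
    [0.6, 0.02, -0.03, -0.02, 0, 0, 0],
    [0, 0.03, -0.02, -0.03, 0, 0, 0],
    [0, 0.035, 0, -0.03, 0, 0, 0],
    [0, 0.035, 0, -0.03, 0, 0, 0],
    [0, 0.035, 0, -0.02, 0, 0, 0],
  ],
)

```text
t: 18.45
tool_pos: [460.5, 226.1, 320.8]
ee_rot: [0.724, 0.69, 0.002, 0.001]
contact_force: [1.2, -0.9, 0.2]
grip_width: 0.039
```

```bash
python3 - <<'E' >/dev/null
from fit import *
from plant import viewer
I=[]
for i in range(8):
    c=viewer.read_camera('top');I.append(c['img'].astype(float))
c['img']=np.mean(I,0);pickle.dump(c,open('pics/top9.pkl','wb'))
b=(250,206,282,240);k=12
def mk(c):
    v=c['img'][b[1]:b[3],b[0]:b[2],::-1];v=255*np.clip((v-25)/135,0,1)**.6
    return cv2.resize(v.astype(np.uint8),None,fx=k,fy=k,interpolation=cv2.INTER_CUBIC)
cv2.imwrite('pics/y9.png',np.hstack([mk(pickle.load(open('pics/top8.pkl','rb'))),mk(c)]))
E
python3 rend2.py 9|tail -n +4
```

```text
None -0.047 [np.float64(620.9895792222082), np.float64(72.06344165722611), np.float64(621.5341187066833), np.float64(69.93327973431163), -0.047] 9.830224134315264 [114.  96. 142.  89. 144.]
70.2 -0.047 [np.float64(620.0435170901587), 70.2, np.float64(621.3752520452322), np.float64(69.89187624337274), -0.047] 10.108492785212077 [115.  91. 146.  87. 144.]
71.2 -0.047 [np.float64(620.5271008280315), 71.2, np.float64(621.5010041140606), np.float64(70.11545042946818), -0.047] 9.814934109751858 [114.  93. 144.  87. 144.]
```

View pics/y9.png

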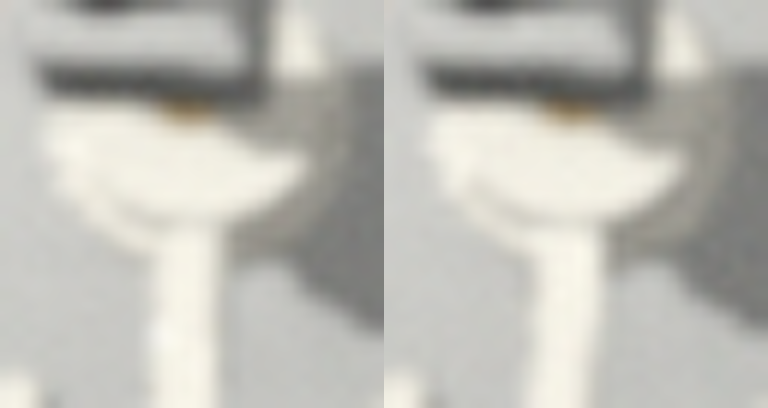

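```bash
python3 go.py 620.4 70.8 300 87.3 8
```

```text
t 18.85 pos [460.  223.9 316. ] F [ 0.5 -0.   0. ] w -0.001 yaw [0.049 0.999] q [ 0.22 -0.02  1.65 -0.    1.51 -1.3 ]
total [-145.   167.7   15.7] [-0.13  0.05 -0.1 ] n 8 per row m [-0.0181  0.021   0.002 ] [-0.02  0.01 -0.01]
```

>>> drive_tool(
  deltas=[
    [0, -0.01, 0.012, 0, 0, 0, 0],
    [0, -0.02, 0.023, 0, 0, 0, 0],
    [0, -0.022, 0.025, 0, 0, 0, 0],
    [0, -0.022, 0.025, 0, 0, 0, 0],
    [0, -0.022, 0.025, 0, 0, 0, 0],
    [0, -0.022, 0.025, 0.004, 0, 0, 0],
    [0, -0.017, 0.02, 0.006, 0, 0, 0],
    [0, -0.01, 0.0127, 0.006, 0, 0, 0],
    [0, 0, 0, 0, 0, 0, 0],
    [0, 0, 0, 0, 0, 0, 0],
  ],
)

```text
t: 19.68
tool_pos: [620.6, 70.5, 299.4]
ee_rot: [0.725, 0.689, -0.001, -0.001]
contact_force: [0.1, -0.4, -0.9]
grip_width: -0.002
```

```bash
python3 go.py 620.4 70.8 267 87.3 3; python3 - <<'E' >/dev/null
from fit import *
from plant import viewer
ims=[]
for n,b,k in(("top",(230,160,310,270),5),("scene",(330,200,430,330),3.9)):
    c=viewer.read_camera(n);ims.append(draw(c,'',b,k,(620.4,70.8,-.073),[(circ(24,262),B)]))
cv2.imwrite('pics/h10.png',side(*ims))
E
```

```text
t 19.68 pos [620.6  70.5 299.4] F [ 0.1 -0.4 -0.9] w -0.002 yaw [0.05  0.999] q [-0.08  0.25  1.39  0.    1.51 -1.6 ]
total [ 0.3 -0.1 32.4] [-0.2  -0.01 -0.19] n 3 per row m [ 0.0001 -0.      0.0108] [-0.07 -0.   -0.06]
```

View pics/h10.png

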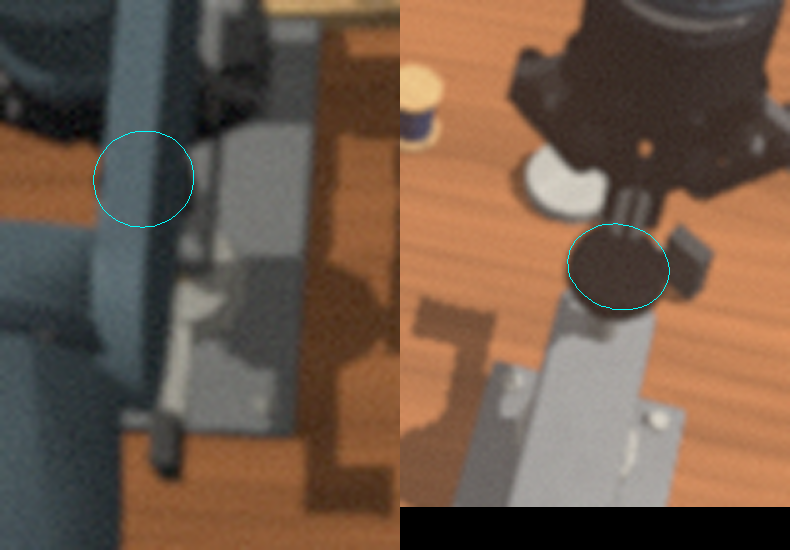

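The shut fingers are over the cap (scene crop, about (620,265)). I'm going down.

>>> drive_tool(
  deltas=[
    [0, 0, 0, 0.008, 0, 0, 0],
    [0, 0, 0, 0.012, 0, 0, 0],
    [0, 0, 0, 0.009, 0, 0, 0],
    [0, 0, 0, 0.004, 0, 0, 0],
    [0, 0, 0, 0.001, 0, 0, 0],
    [0, 0, 0, 0, 0, 0, 0],
    [0, 0, 0, 0, 0, 0, 0],
  ],
)

```text
t: 20.37
tool_pos: [621.2, 72.3, 267.4]
ee_rot: [0.724, 0.69, 0.0, 0.0]
contact_force: [-0.1, 0.2, 0.7]
grip_width: -0.0
```

>>> drive_tool(
  deltas=[
    [0, 0, 0, 0.001, 0, 0, 0],
    [0, 0, 0, 0.001, 0, 0, 0],
    [0, 0, 0, 0.001, 0, 0, 0],
    [0, 0, 0, 0, 0, 0, 0],
  ],
)

```text
t: 20.7
tool_pos: [621.1, 72.1, 264.1]
ee_rot: [0.724, 0.69, -0.0, -0.0]
contact_force: [-0.2, -0.2, -0.5]
grip_width: 0.003
```

>>> drive_tool(
  deltas=[
    [0, -0.0012, 0, 0.001, 0, 0, 0],
    [0, 0, 0, 0.001, 0, 0, 0],
    [0, 0, 0, 0.001, 0, 0, 0],
    [0, 0, 0, 0, 0, 0, 0],
  ],
)

```text
t: 21.03
tool_pos: [621.1, 70.8, 261.7]
ee_rot: [0.724, 0.69, 0.0, 0.0]
contact_force: [-1.7, -1.4, 2.7]
grip_width: -0.001
```

>>> drive_tool(
  deltas=[
    [0, 0, 0, 0.001, 0, 0, 0],
    [0, 0, 0, 0.001, 0, 0, 0],
    [0, 0, 0, 0.001, 0, 0, 0],
    [0, 0, 0, 0, 0, 0, 0],
  ],
)

```text
t: 21.37
tool_pos: [621.1, 70.8, 259.0]
ee_rot: [0.724, 0.69, 0.0, 0.0]
contact_force: [-2.4, -0.8, 4.1]
grip_width: 0.002
```

>>> drive_tool(
  deltas=[
    [0, 0, 0, 0.001, 0, 0, 0],
    [0, 0, 0, 0.001, 0, 0, 0],
    [0, 0, 0, 0.001, 0, 0, 0],
  ],
)

```text
t: 21.62
tool_pos: [621.1, 70.8, 256.2]
ee_rot: [0.724, 0.69, 0.0, 0.0]
contact_force: [-3.4, -0.9, 5.9]
grip_width: -0.002
```

>>> drive_tool(
  deltas=[
    [0, 0, 0, 0.001, 0, 0, 0],
    [0, 0, 0, 0.001, 0, 0, 0],
    [0, 0, 0, 0.001, 0, 0, 0],
  ],
)

```text
t: 21.87
tool_pos: [621.1, 70.8, 253.2]
ee_rot: [0.724, 0.69, 0.0, 0.0]
contact_force: [-3.3, -1.0, 5.2]
grip_width: -0.001
```

>>> drive_tool(
  deltas=[
    [0, 0, 0, 0.001, 0, 0, 0],
    [0, 0, 0, 0.001, 0, 0, 0],
    [0, 0, 0, 0.001, 0, 0, 0],
  ],
)

```text
t: 22.12
tool_pos: [621.1, 70.9, 250.2]
ee_rot: [0.724, 0.69, 0.0, 0.0]
contact_force: [-3.5, -1.3, 6.2]
grip_width: 0.001
```

>>> drive_tool(
  deltas=[
    [0, 0, 0, 0.0007, 0, 0, 0],
    [0, 0, 0, 0.0007, 0, 0, 0],
  ],
)

```text
t: 22.28
tool_pos: [621.1, 70.8, 248.8]
ee_rot: [0.724, 0.69, 0.0, 0.0]
contact_force: [-2.4, -0.2, 7.2]
grip_width: 0.003
```

>>> drive_tool(
  deltas=[
    [0, 0, 0, 0.0005, 0, 0, 0],
  ],
)

```text
t: 22.37
tool_pos: [621.1, 70.8, 248.2]
ee_rot: [0.724, 0.69, 0.0, 0.0]
contact_force: [-3.1, -1.0, 5.6]
grip_width: 0.002
```

>>> drive_tool(
  deltas=[
    [0, 0, 0, 0.0005, 0, 0, 0],
  ],
)

```text
t: 22.45
tool_pos: [621.1, 70.8, 247.8]
ee_rot: [0.724, 0.69, 0.0, 0.0]
contact_force: [-2.0, -1.8, 6.9]
grip_width: -0.002
```

>>> drive_tool(
  deltas=[
    [0, 0, 0, 0.0005, 0, 0, 0],
  ],
)

```text
t: 22.53
tool_pos: [621.1, 70.9, 247.5]
ee_rot: [0.724, 0.69, 0.0, 0.0]
contact_force: [-3.1, -1.3, 8.0]
grip_width: -0.005
```

>>> drive_tool(
  deltas=[
    [0, 0, 0, 0.0005, 0, 0, 0],
  ],
)

```text
t: 22.62
tool_pos: [621.1, 70.8, 247.1]
ee_rot: [0.724, 0.69, 0.0, 0.0]
contact_force: [-4.2, -1.3, 8.4]
grip_width: 0.003
```

>>> drive_tool(
  deltas=[
    [0, 0, 0, 0.0005, 0, 0, 0],
    [0, 0, 0, 0, 0, 0, 0],
  ],
)

```text
t: 22.78
tool_pos: [621.2, 70.8, 246.7]
ee_rot: [0.724, 0.69, 0.0, 0.001]
contact_force: [-3.8, -0.3, 7.8]
grip_width: -0.001
```

>>> drive_tool(
  deltas=[
    [0, 0, 0, 0.0005, 0, 0, 0],
  ],
)

```text
t: 22.87
tool_pos: [621.1, 70.8, 246.4]
ee_rot: [0.724, 0.69, 0.0, 0.001]
contact_force: [-4.4, -1.9, 9.4]
grip_width: -0.002
```

```bash
python3 - <<'E' >/dev/null
from fit import *
from plant import viewer
ims=[]
for n,b,k in(("top",(230,160,310,270),5),("scene",(330,200,430,330),3.9)):
    c=viewer.read_camera(n);ims.append(draw(c,'',b,k,(620.4,70.8,-.073),[]))
cv2.imwrite('pics/h11.png',side(*ims))
E
python3 go.py 620 70 246 87.3
```

```text
t 22.97 pos [621.2  70.8 246.4] F [-3.8 -0.4  9. ] w 0.003 yaw [0.047 0.999] q [-0.08  0.28  1.46 -0.    1.4  -1.6 ]
total [-0.9 -1.1  0.4] [ 0.07  0.03 -0.01] n 1 per row m [-0.0009 -0.0011  0.0004] [ 0.07  0.03 -0.01]
```

View pics/h11.png

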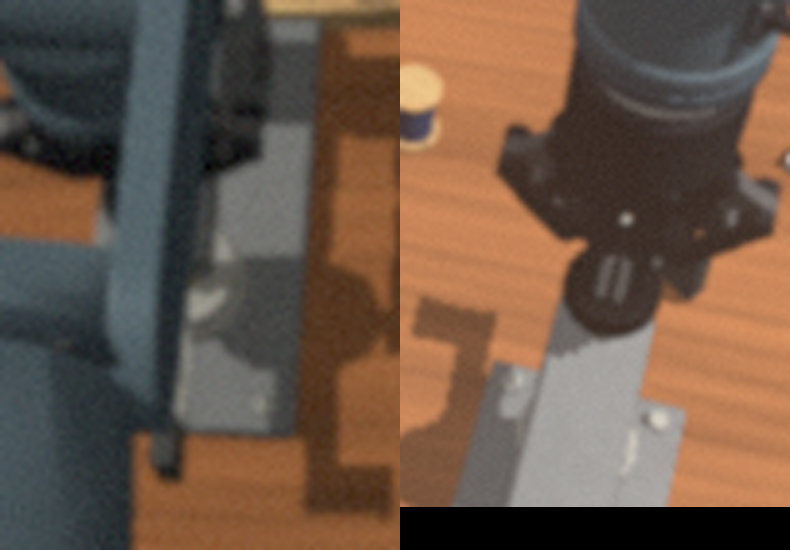

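The force has risen about 3 N above sliding friction, which is light pressure. I'll lift straight off and check.

>>> drive_tool(
  deltas=[
    [0, 0, 0, -0.001, 0, 0, 0],
    [0, 0, 0, -0.003, 0, 0, 0],
    [0, 0, 0, -0.01, 0, 0, 0],
    [0, 0, 0, -0.02, 0, 0, 0],
    [0, 0, 0, -0.03, 0, 0, 0],
    [0, 0.01, -0.01, -0.02, 0, 0, 0],
    [0, 0.022, -0.025, 0, 0, 0, 0],
    [0, 0.022, -0.025, 0, 0, 0, 0],
    [0, 0.022, -0.025, 0, 0, 0, 0],
    [0, 0.022, -0.025, 0, 0, 0, 0],
  ],
)

```text
t: 23.8
tool_pos: [514.8, 174.9, 329.4]
ee_rot: [0.724, 0.69, 0.0, 0.0]
contact_force: [0.0, 0.6, 0.4]
grip_width: -0.003
```

>>> drive_tool(
  deltas=[
    [0, 0.022, -0.025, 0, 0, 0, 0],
    [0, 0.022, -0.025, 0, 0, 0, 0],
    [0, 0.022, -0.02, 0, 0, 0, 0],
    [0, 0.015, 0, 0, 0, 0, 0],
    [0, 0, 0, 0, 0, 0, 0],
    [0, 0, 0, 0, 0, 0, 0],
  ],
)

```text
t: 24.3
tool_pos: [449.6, 258.8, 329.3]
ee_rot: [0.723, 0.691, 0.0, 0.0]
contact_force: [-0.1, -0.5, -0.5]
grip_width: -0.002
```

```bash
python3 - <<'E' >/dev/null
from fit import *
from plant import viewer
I=[]
for i in range(8):
    c=viewer.read_camera('top');I.append(c['img'].astype(float))
cv2.imwrite('pics/topend.png',I[0][...,::-1])
c['img']=np.mean(I,0);pickle.dump(c,open('pics/topA.pkl','wb'))
s=viewer.read_camera('scene');pickle.dump(s,open('pics/sceneA.pkl','wb'))
b=(250,206,282,240);k=12
def mk(c):
    v=c['img'][b[1]:b[3],b[0]:b[2],::-1];v=255*np.clip((v-25)/135,0,1)**.6
    return cv2.resize(v.astype(np.uint8),None,fx=k,fy=k,interpolation=cv2.INTER_CUBIC)
sc=draw(s,'',(330,220,430,320),4.08,(620.4,70.8,-.073),[(circ(24,246.4),B)])
cv2.imwrite('pics/yA.png',np.hstack([mk(c),sc]))
E
python3 rend2.py A|tail -n +4; python3 go.py 600 70 300 87.3|head -1
```

```text
None -0.047 [np.float64(620.9945199695289), np.float64(71.56403228541834), np.float64(621.6201051824512), np.float64(70.08404559457597), -0.047] 15.918347274062615 [114.  96. 143.  88. 143.]
70.2 -0.047 [np.float64(619.576845091874), 70.2, np.float64(621.4528755919704), np.float64(69.89468271934216), -0.047] 16.240366441973983 [114.  88. 144.  90. 143.]
71.2 -0.047 [np.float64(621.0008787252559), 71.2, np.float64(621.5000852119626), np.float64(70.11018668937947), -0.047] 15.885252935288873 [114.  97. 145.  88. 143.]
t 24.75 pos [449.9 257.8 328.7] F [ 0.2 -0.2 -1.1] w 0.0 yaw [0.048 0.999] q [ 0.29 -0.01  1.62 -0.    1.54 -1.23][ WARN:0@6.693] global loadsave.cpp:1063 imwrite_ Unsupported depth image for selected encoder is fallbacked to CV_8U.
```

View pics/yA.png

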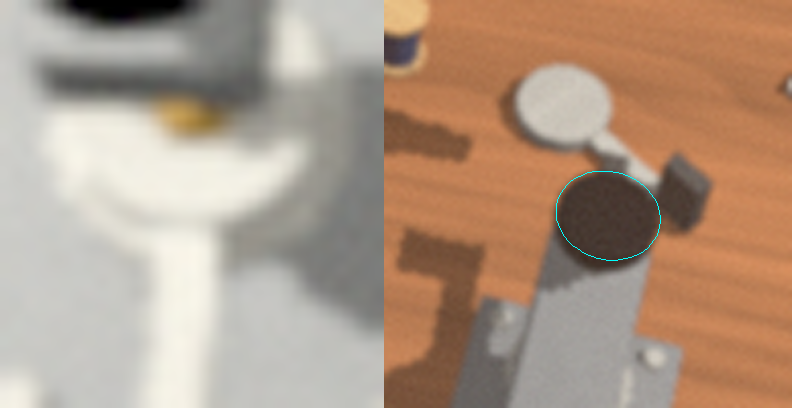

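View pics/topend.png

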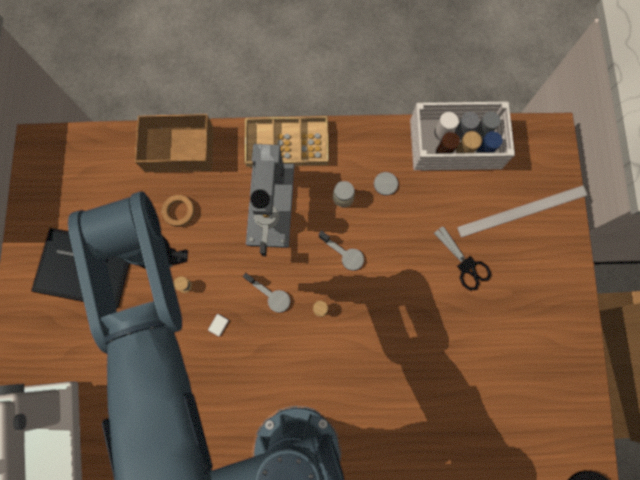

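```bash
python3 -c "
from plant import bot
print(bot.job_done())"
```

```text
the job is handed in; nothing more can be done
None
```

The job is handed in at about 25 s. The right-most die sits on the press platform, released, and the punch rests lightly on it.

- **Placing the die:** I felt the platform top at about 79.8 mm. The touchdown overshot slightly, to about 12 N of contact, before I eased off. I then slid the die 29 mm back along the platform.
- **Centring:** After a first check I regripped the die and slid it about 1.5 mm sideways, without lifting it.
- **Ram:** I pushed the cap down about 15.5 mm. The punch met the die at a cap height of about 248 mm. I stopped at 246.4 mm, with the force about 3 N above sliding friction.

**Last checks:** The cap stayed where I left it, and the punch is down on the die. The other things look untouched and the robot touches nothing.

**Checks that disagreed:** My estimates of how well the die is centred differ. The top-view fits put it about 0.5–2 mm back and 0.3–1.5 mm to the robot's right of the platform centre. An earlier estimate from the arm position and scene camera suggested it was already within about 1 mm sideways, but up to 2 mm back. All of these are inside the 4 mm margin for no overhang. The back rim could not be seen directly under the overhead arm.

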